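# Drift the worn bushes out of a press guide block and scrap them

### The job

The guide block of the sole press is clamped in its knock-out stand. Slide the catch tray fully home under the stand, take the drift rod and push every worn bush out of the block from the open side, without pulling at a bush with the fingers while it sits in its bore, until all of them lie in the tray. Then draw the tray out, tip the bushes into the scrap bin, lay the drift rod back in its cradle and leave the empty tray flat on the bench, clear of the stand, disturbing nothing else.

Things in the scene. Friction and masses are not known exactly. Their poses are not given: they have to be found in the camera images.
- stand: Fixed knock-out stand, 244 mm wide (its x), 130 mm high, holding an aluminium guide block 220 x 60 x 76 mm (x, y, z), underside 50 mm above the bench. Origin on the bench under the block's centre, z up. Drive face (open side) at y = +30 mm, exit face at y = -30 mm; four bores run along y. Two 8 mm high feet lie on the drive side out to y = +75 mm.
- guard (a point): Middle of the lower edge of the stand's clear guard, at (0, -105, 76) mm in the stand's frame, same axes: a 4 mm sheet, x within +-114 mm, up to 132 mm above the bench, with clear side sheets back to the block; open above, so the bush flanges show from there. The tray must slide in below it.
- tray_home (a point): Where the tray's origin lies when the tray is fully home under the stand: (0, -51, 0) mm in the stand's frame, same axes. Tunnel 220 mm wide (x within +-110 mm) between two 34 mm high rails that begin at y = -110 mm; open towards -y, ending at a 36 mm high back stop at y = +20 mm that the tray's lip meets. The tray goes in along +y.
- bore0 (a point): Centre of the mouth of a bore in the drive face, 88 mm above the bench, at x = -78 mm in the stand's frame. Bore 40 mm in diameter, going straight through 60 mm along the stand's -y. The axes are those of the stand.
- bore1 (a point): As bore0, at x = -26 mm.
- bore2 (a point): As bore0, at x = +26 mm.
- bore3 (a point): As bore0, at x = +78 mm.
- bush0: Worn brown laminate flanged bush in bore0: 60 mm long, 38 mm in diameter, 22 mm hole; at its exit end (own -y) a flange 8 mm x 48 mm, against the exit face. 55 g. Origin on its axis (y) at mid-length. Its plain end starts 8 mm inside the drive face. About 10 N slides it; once its plain end is within 8 mm of the exit face it drops. May be absent (None): bore empty.
- bush1: As bush0, in bore1; may be absent.
- bush2: As bush0, in bore2; may be absent.
- bush3: As bush0, in bore3; may be absent.
- tray: Loose sheet-steel catch tray, smooth inside, 160 g: pan 204 mm wide (x), 140 mm deep (y -70 to +70 mm); walls 28 mm high at the sides and back (-y); at the front (+y) only a sloping pouring lip, 26 mm deep, rising to 14 mm. Black upright fin handle behind: 12 mm thick (x), y -70 to -142 mm, 14 to 56 mm above the underside. Origin under the pan's centre; z up.
- tray_handle (a point): Point in the fin handle of the tray to grip, at (0, -108, 40) mm in the tray's frame, same axes. When the tray is home it is 54 mm clear of the guard sheet.
- drift: Loose aluminium drift rod, 220 g, 160 mm long: a square grip 30 x 30 x 60 mm and ahead of it a round rod 30 mm in diameter, 100 mm long, with a flat nose. Origin in the middle of the square grip; own x runs along the axis to the nose. The nose must go about 70 mm into a bore to be sure that the bush drops; one that lands on another bush may need a second push. Starts in its cradle.
- drift_nose (a point): Centre of the drift rod's nose, 130 mm ahead of its origin.
- cradle: Fixed wooden cradle for the drift rod: base 110 x 44 mm with two V posts, 8 mm thick, at x = -41 and +40 mm, their tips 59 mm above the bench. Origin under the base's centre; x runs along the rod towards its nose. The round rod lies in the V posts; the square grip sticks out behind, towards -x.
- cradle_rest (a point): Where the drift rod's origin lies when it rests in the cradle: at (-78, 0, 60) mm in the cradle's frame, same axes.
- scrap_bin: Fixed open grey plastic bin, 280 mm (x) by 190 mm (y) and 75 mm high, walls 4 mm. Origin under its centre, z up.
- mallet: Hammer lying on the bench, bystander. Its origin is on the bench.
- wrench: Spanner lying on the bench, bystander.
- screwdriver: Screwdriver lying on the bench, bystander.
- grease_jar: Jar 60 mm in diameter and 70 mm high, standing, bystander. Origin under its centre.
- spare_cylinder: Spare air cylinder with its rubber foot, about 195 mm long, 47 mm high, lying, bystander.
Not all that is in view belongs to the job. Several things have the shape of the cradle; the one meant has the colours described above.

How it is judged:
By the outcome, as a careful person would: the job done as asked, in the order asked, and still so for the second after the job is handed in, with the robot touching nothing.
Of bush0, bush1, bush2, bush3 only 3 to 4 are there at a start; the rules pass over those that are not, and their reading is None.
At some moment in a run one of drift may be knocked a few centimetres aside while the robot is not near it.
It also fails if it takes over 192 s, if anything falls off the work surface, if the arm or the gripper's body presses on something with over 40 N, if the wrist force passes 120 N, or if a joint passes its speed limit or range.

### The arm

A 6-joint arm with a two-finger parallel gripper is mounted at the origin on the work surface. World frame = base frame: x ahead of the robot, y to its left, z up, the work surface at z = 0. Lengths are in m, angles in rad, forces in N, time in s.
With the tool pointing down it reaches from about 0.3 to 0.775 m from the base axis. Payload 14.6 kg.
Tool frame: the origin (TCP) lies where the fingers leave the gripper's body, on its centre line; the fingertips stand 97 mm ahead of it and the grasp point (between the pads) lies 78 mm ahead of it (ctrl.finger_overhang is the distance from the TCP to the fingertips, in m); z points along the fingers, y is the direction in which the jaws open and shut (so a half turn about z gives the same grasp; the last joint's range is limited). The gripper opens to 94 mm and grips with 3 to 60 N. Pads are 16 mm wide; open, the fingers measure 119 mm over their backs; the gripper's body (75 mm by 177 mm) begins 78 mm behind the grasp point.
Start: joints at [-1.286, 0.3, 1.521, -0, 1.321, -0.067], TCP at [0.19, -0.516, 0.303] pointing down, gripper open.
Joint ranges: [-3.03, 3.03], [-0.79, 2.21], [0.23, 2.52], [-1.04, 4.18], [0, 3.07], [-2.55, 2.55]. Speed limits (rad/s): [2.22, 2.22, 2.57, 3.14, 3.14, 3.14].

### API

Orientations are given as [roll, pitch, yaw] about the fixed x, y, z axes, in that order (R = Rz(yaw) Ry(pitch) Rx(roll)).
In Python, from station import ctrl, imaging, hand_in gives the robot as it stands.
- The arm moves only by the shell command python3 -m pendant 'ROWS' [FORCE]. ROWS is JSON, a list of rows, each a list of 7 numbers: the shift along the tool's x, y, z normalised to -1 to 1, where 1 is 120 mm, then the turn, a rotation vector about the tool's x, y, z normalised to -1 to 1, where 1 is 30 degrees, then the closure, from -1 (fully open) to 1 (shut). A call has 1 to 10 rows; each row shifts and turns the commanded pose from where the row before left it, along the tool's axes as they then stand; what a row does not reach is not made up. A row lasts 1/12 s, in which the tool goes at most 41.7 mm and 7.16 degrees, less where a joint would pass 70% of its speed; a pose out of reach is approached as far as the arm can. A call with a number of a shift or a turn outside -1 to 1 is refused whole. A call with a gripper value outside its range is refused whole. The fingers move at their own pace and stop on an object; FORCE is the grip in N (left out, the last holds). Time passes only in rows, so rows that do not move let the fingers close. It gives the time, the measured TCP pose, the force and the opening at its end, in the units of the state.
- ctrl.get_obs(): the state, without advancing time (a new reading comes with each control period).
- imaging.camera(name): name is "scene" or "top"; returns a dict with "image" (400x640x3 uint8, red, green, blue), "mtx" (3x3 intrinsics, pixels), "rvec" (rotation vector, rad) and "tvec" (3), from world to camera coordinates, as OpenCV has them. Camera axes: x right, y down, z forward; pixel columns grow to the right and rows downward; lengths in m; the calibration is good to about 2 mm. A picture is of the moment at which its call begins. There is no depth.
- hand_in(): hands the job in, once; it reports no verdict.
The state is a dict: "time_s": time; "qpos": joint angles; "joint_vel": joint speeds; "tau": joint torques, N m; "ee_pos": TCP position; "eef_rot": TCP orientation; "force": force on the tool from outside, world axes, zero at the start; "moment": the same for the moment, N m; "grip_width": finger opening in m.
Only numpy, scipy, OpenCV 4.12 (cv2) and the standard library are available. Lean on these libraries where they do the work, as an engineer would, in place of code of your own. Each camera call takes 0.05 s, during which the arm holds its last target.

## Working session

There is one attempt and no reset: what is moved stays moved. The work goes in short steps, Python scripts to look and compute and a shell command to move; the robot and the scene stay as the last step left them, time stands still between calls to the robot, and variables do not carry over. Pictures are saved under pics/ and viewed, and the job is handed in when it is done.

```bash
ls; mkdir -p pics
python3 - <<'E'
from station import ctrl, imaging
import cv2
print(ctrl.get_obs())
for n in("scene","top"):
    d=imaging.camera(n);cv2.imwrite(f"pics/{n}0.png",d["image"][:,:,::-1]);print(n,d["mtx"],d["rvec"],d["tvec"])
E
```

```text
pics
{'time_s': 0.0, 'qpos': array([-1.28559653e+00,  3.00465307e-01,  1.52161150e+00, -4.56593712e-05,
        1.32069407e+00, -6.66319781e-02]), 'joint_vel': array([ 7.34231767e-05,  1.37159528e-03, -8.08802977e-04,  6.85849523e-04,
        4.20218015e-04,  3.28409223e-04]), 'tau': array([-7.82476745e-04, -5.31814992e+01, -3.52735662e+01,  7.07678357e-02,
        2.43098818e-02, -8.69456562e-05]), 'ee_pos': array([ 0.18946813, -0.51616401,  0.30207657]), 'eef_rot': array([-3.14041409e+00, -3.43225738e-05,  3.51843084e-01]), 'force': array([-0.99612532,  0.31749298, -0.2105387 ]), 'moment': array([-0.03470015, -0.05606545, -0.00450768]), 'grip_width': 0.09413788390135915}
scene [[465.73424894   0.         316.6294929 ]
 [  0.         465.73424894 193.67079777]
 [  0.           0.           1.        ]] [ 2.10551776  1.04616016 -0.43579623] [-0.35763481 -0.21145857  1.78438732]
top [[495.56566398   0.         324.80241238]
 [  0.         495.56566398 194.62759589]
 [  0.           0.           1.        ]] [ 2.19135619 -2.15528927  0.09928592] [-1.28514897e-03  5.12546659e-01  1.72182563e+00]
```

View pics/scene0.png

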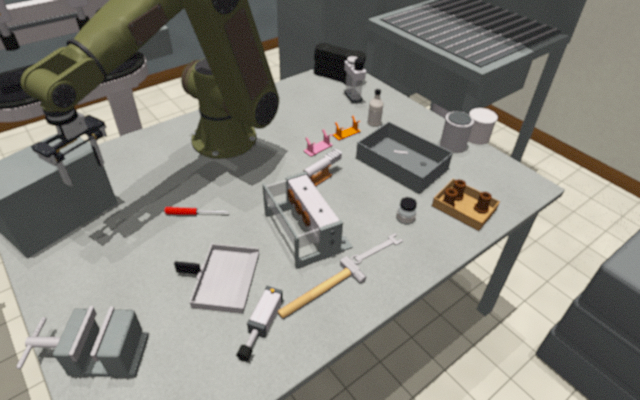

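View pics/top0.png

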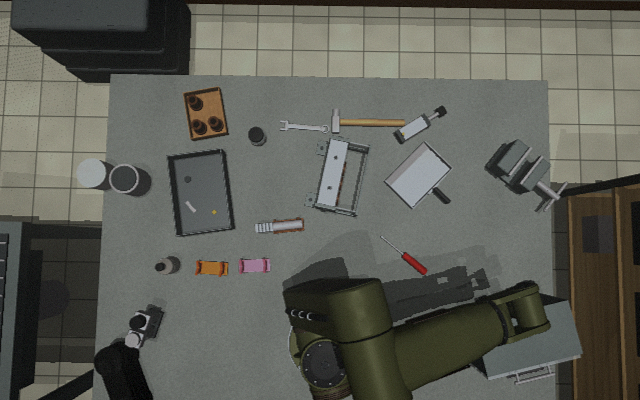

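```bash
cat > h.py <<'E'
import numpy as np, cv2
from scipy.spatial.transform import Rotation as R
from station import ctrl, imaging
def cam(n): return imaging.camera(n)
def p2w(d,u,v,z):
    Rm=cv2.Rodrigues(np.array(d["rvec"],float))[0];t=np.array(d["tvec"],float).ravel()
    c=-Rm.T@t; r=Rm.T@np.linalg.inv(d["mtx"])@np.array([u,v,1.]); return c+r*(z-c[2])/r[2]
def w2p(d,P):
    return cv2.projectPoints(np.array(P,float).reshape(-1,3),np.array(d["rvec"],float),np.array(d["tvec"],float),d["mtx"],None)[0].reshape(-1,2)
def crop(d,u0,v0,u1,v1,k,name):
    im=cv2.resize(d["image"][v0:v1,u0:u1,::-1],None,fx=k,fy=k,interpolation=cv2.INTER_CUBIC)
    st=10
    for u in range((u0//st+1)*st,u1,st):
        x=int((u-u0+.5)*k); cv2.line(im,(x,0),(x,6 if u%50 else 14),(0,255,255),1)
        if u%20==0: cv2.putText(im,str(u),(x-8,24),0,.35,(0,255,255),1)
    for v in range((v0//st+1)*st,v1,st):
        y=int((v-v0+.5)*k); cv2.line(im,(0,y),(6 if v%50 else 14,y),(0,255,255),1)
        if v%20==0: cv2.putText(im,str(v),(8,y+4),0,.35,(0,255,255),1)
    cv2.imwrite("pics/"+name+".png",im)
E
python3 - <<'E'
from h import *
t=cam("top");s=cam("scene")
crop(t,240,100,380,220,5.7,"t1"); crop(t,370,90,470,220,4.6,"t2"); crop(s,250,120,370,270,4,"s1"); crop(t,160,140,320,240,5,"t3")
print(-cv2.Rodrigues(t["rvec"])[0].T@t["tvec"],-cv2.Rodrigues(s["rvec"])[0].T@s["tvec"])
E
```

```text
[0.35116806 0.00367006 1.76183335] [ 1.36151946 -0.62675739  1.05361066]
```

View pics/t1.png

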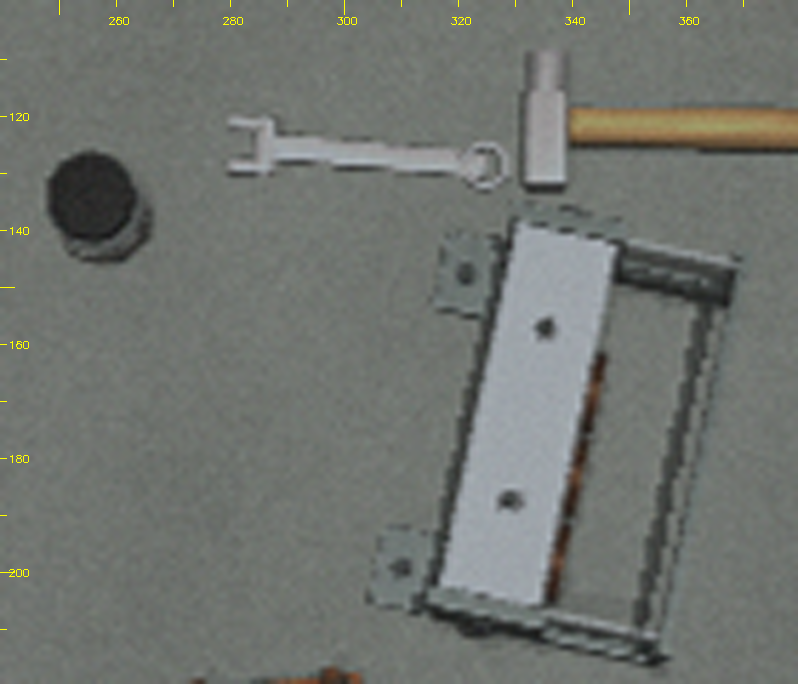

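View pics/t2.png

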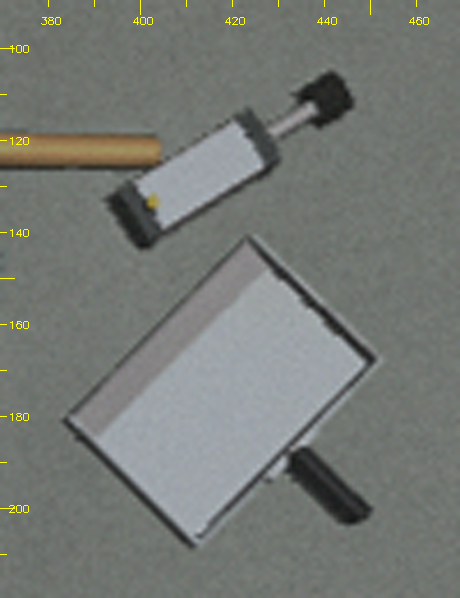

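View pics/s1.png

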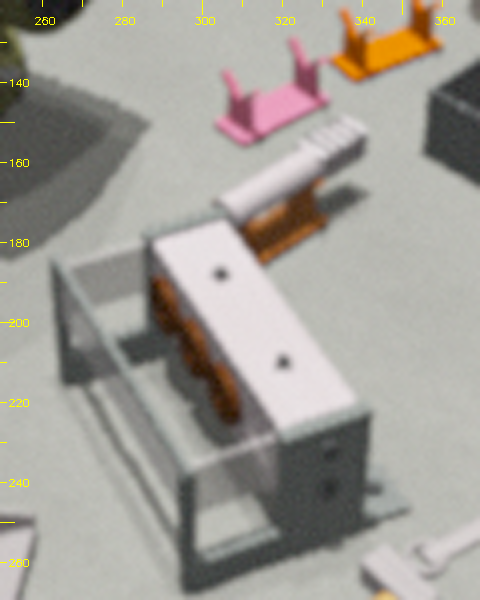

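View pics/t3.png

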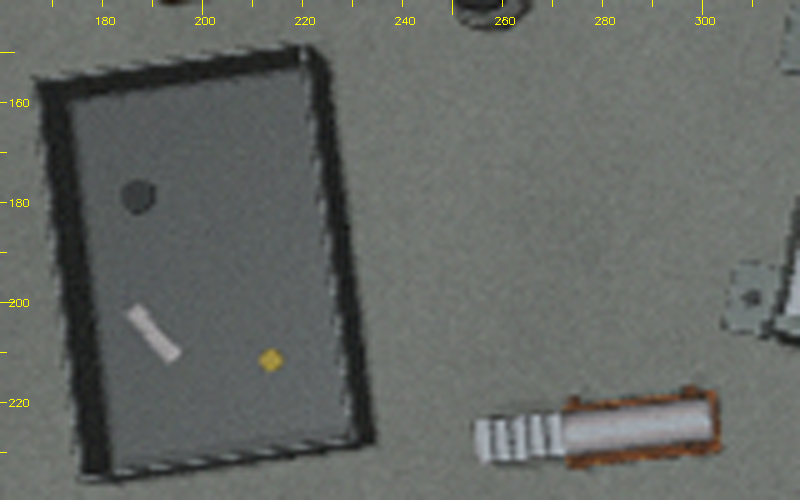

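```bash
cat > fit.py <<'E'
from h import *
from scipy.optimize import least_squares
t=cam("top");s=cam("scene")
def fit(obs,x0,z0=0):
    # obs: list (camdict, local xyz mm, u,v)
    def f(p):
        c,n=np.cos(p[2]),np.sin(p[2]); r=[]
        for d,l,u,v in obs:
            l=np.array(l)/1000; P=[p[0]+c*l[0]-n*l[1],p[1]+n*l[0]+c*l[1],l[2]]
            r+=list(w2p(d,P)[0]-[u,v])
        return np.array(r)
    q=least_squares(f,x0); return q.x,np.round(q.fun.reshape(-1,2),1).tolist()
E
python3 - <<'E'
from fit import *
tp=[(110,30,126,329.9,138.1),(110,-30,126,348.1,142),(-110,-30,126,335.6,205.8),(-110,30,126,316.2,202.7)]
sc=[(-110,30,126,306.5,175),(110,30,126,339,219.5),(110,-30,126,320.8,227),(-110,-30,126,287.5,179.5)]
print("stand",fit([(t,a[:3],*a[3:]) for a in tp],[.4,0,-.2]),fit([(s,a[:3],*a[3:]) for a in sc],[.4,0,-.2]))
print("stand both",fit([(t,a[:3],*a[3:]) for a in tp]+[(s,a[:3],*a[3:]) for a in sc],[.4,0,-.2]))
tr=[(-102,70,28,383.8,181),(102,70,28,423.6,140.8),(102,-70,28,451,167.8),(-102,-70,28,411.5,208.4),(0,-142,56,448.8,200.8)]
print("tray",fit([(t,a[:3],*a[3:]) for a in tr],[.4,-.3,-.7]))
b=[(140,95,75,167.1,155.9),(140,-95,75,223.9,149.1),(-140,-95,75,234.5,228.1),(-140,95,75,176.5,235.9)]
print("bin",fit([(t,a[:3],*a[3:]) for a in b],[.4,.4,0]))
r=p2w(t,255.1,227.5,.065);n=p2w(t,302.9,223.9,.06);print("drift",r,n,np.linalg.norm(r-n),np.arctan2(*(n-r)[[1,0]]))
print([p2w(t,u,v,.06) for u,v in((273.5,225.5),)])
print("jar",p2w(t,255.5,132,.07),"cyl",p2w(t,420,130,.04),"scr",p2w(t,405,258,.02))
E
```

```text
stand (array([ 0.57922157, -0.01730688, -0.18324157]), [[0.3, 0.2], [-0.4, -0.2], [-0.8, 0.3], [0.9, -0.2]]) (array([ 0.57947797, -0.01353832, -0.19689602]), [[-0.8, -0.8], [0.6, 0.7], [-0.4, -0.1], [0.5, 0.0]])
stand both (array([ 0.57966413, -0.01545141, -0.18967451]), [[-0.1, 0.0], [-0.7, -0.2], [-1.6, 0.1], [0.1, -0.5], [-1.5, -0.5], [0.4, 0.9], [-0.6, 0.2], [-0.2, 0.4]])
tray (array([ 0.59006018, -0.31851823, -0.76203911]), [[-0.7, -0.3], [-0.5, -0.7], [0.8, -0.2], [0.4, 0.2], [0.0, 0.9]])
bin (array([0.50992761, 0.43246219, 0.15800687]), [[1.2, -0.1], [-0.8, -1.0], [-1.4, 0.5], [1.0, 0.6]])
drift [0.39189608 0.24346768 0.065     ] [0.40706012 0.08058894 0.06      ] 0.16365949930016074 -1.4779637442116411
[array([0.39990723, 0.18128337, 0.06      ])]
jar [0.72241483 0.25116924 0.07      ] cyl [ 0.74576436 -0.32518057  0.04      ] scr [ 0.29550113 -0.27617269  0.02      ]
```

```bash
cat > go.py <<'E'
# usage: python3 go.py x y z yaw [pitchtilt]  target TCP, tool-down*tilt about tool y ; prints needed turn and shift (after the turn) in units
import sys
from h import *
def rep(x,y,z,yaw,tilt=0,step=.3,tstep=.2):
    o=ctrl.get_obs(); p=np.array(o["ee_pos"]); Rc=R.from_euler("xyz",o["eef_rot"])
    Rt=R.from_euler("xyz",[np.pi,0,yaw])*R.from_rotvec([0,tilt,0])
    rv=(Rc.inv()*Rt).as_rotvec()/np.radians(30); d=np.array([x,y,z])-p
    print("t=%.1f pos"%o["time_s"],p.round(4),"rpy",np.round(o["eef_rot"],3),"F",np.round(o["force"],1),"w %.4f"%o["grip_width"],"q",np.round(o["qpos"],2))
    print("turn",rv.round(3),"rows>=",int(np.ceil(np.abs(np.linalg.norm(rv))/tstep)))
    s0=Rc.inv().apply(d)/.12; s1=Rt.inv().apply(d)/.12
    print("shift now-axes",s0.round(3)," after-turn axes",s1.round(3),"rows>=",int(np.ceil(np.linalg.norm(s1)/step)))
if __name__=="__main__": rep(*map(float,sys.argv[1:]))
E
python3 go.py .5154 -.3966 .20 .809
```

```text
t=0.3 pos [ 0.1895 -0.5163  0.3024] rpy [-3.141 -0.     0.352] F [-0.8  0.2  1.3] w 0.0937 q [-1.29  0.3   1.52  0.    1.32 -0.07]
turn [-0.001 -0.    -0.873] rows>= 5
shift now-axes [2.893 0.    0.854]  after-turn axes [2.596 1.277 0.854] rows>= 11
```

```bash
python3 -m pendant '[[0,0,0.1,0,0,-0.175,-1],[0,0,0.1,0,0,-0.175,-1],[0,0,0.1,0,0,-0.175,-1],[0,0,0.1,0,0,-0.175,-1],[0,0,0.1,0,0,-0.173,-1],[0.2,0.1,0,0,0,0,-1],[0.25,0.12,0,0,0,0,-1],[0.25,0.12,0,0,0,0,-1],[0.25,0.12,0,0,0,0,-1],[0.25,0.12,0,0,0,0,-1]]'; python3 -m pendant '[[0.25,0.12,0,0,0,0,-1],[0.25,0.12,0,0,0,0,-1],[0.25,0.12,0,0,0,0,-1],[0.25,0.12,0,0,0,0,-1],[0.25,0.12,0,0,0,0,-1],[0.14,0.08,0.1,0,0,0,-1],[0,0,0.1,0,0,0,-1],[0,0,0,0,0,0,-1]]'; python3 go.py .5154 -.3966 .20 .809
```

```text
time_s: 1.13
ee_pos: [0.3406, -0.4594, 0.2427]
eef_rot: [-3.142, 0.0, 0.809]
force: [-0.5, -0.6, -0.7]
grip_width: 0.0942
time_s: 1.8
ee_pos: [0.5134, -0.3949, 0.2155]
eef_rot: [-3.137, 0.0, 0.81]
force: [-1.0, -0.5, -1.3]
grip_width: 0.094
t=1.8 pos [ 0.5134 -0.3949  0.2155] rpy [-3.137  0.     0.81 ] F [-1.  -0.5 -1.3] w 0.0940 q [-0.71  0.59  1.31 -0.    1.24  0.05]
turn [-0.008  0.001  0.003] rows>= 1
shift now-axes [0.001 0.023 0.129]  after-turn axes [0.001 0.022 0.129] rows>= 1
```

Run:
```python
from h import *
s=cam("scene"); crop(s,160,190,290,320,5,"s2")
print(w2p(s,[[.5154,-.3966,.056],[.5154,-.3966,.04]]))
```

```text
[[185.92128388 261.90948275]
 [186.90515895 265.64299155]]
```

View pics/s2.png

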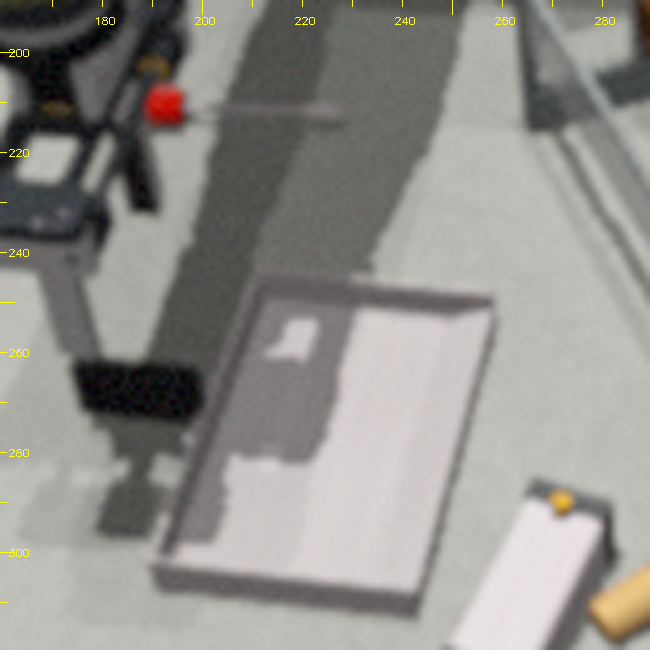

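The handle is at about (187, 266) in the scene view, which matches the fit. I'll lower and grip.

```bash
python3 -m pendant '[[0,0.02,0.2,0,0,0,-1],[0,0,0.2,0,0,0,-1],[0,0,0.2,0,0,0,-1],[0,0,0.2,0,0,0,-1],[0,0,0,0,0,0,-1],[0,0,0,0,0,0,1],[0,0,0,0,0,0,1],[0,0,0,0,0,0,1],[0,0,0,0,0,0,1],[0,0,0,0,0,0,1]]' 60; python3 -m pendant '[[0,0,0,0,0,0,1],[0,0,0,0,0,0,1]]'; python3 go.py .5154 -.3966 .118 .809
```

```text
time_s: 2.68
ee_pos: [0.5154, -0.3977, 0.1238]
eef_rot: [3.14, -0.0, 0.809]
force: [-0.7, -0.4, 0.0]
grip_width: 0.0642
time_s: 2.85
ee_pos: [0.5153, -0.3975, 0.123]
eef_rot: [3.141, -0.0, 0.809]
force: [-0.6, 0.3, 0.4]
grip_width: 0.0509
t=2.9 pos [ 0.5153 -0.3975  0.123 ] rpy [ 3.141 -0.     0.809] F [-0.6  0.3  0.4] w 0.0509 q [-0.71  0.7   1.36  0.    1.08  0.05]
turn [ 0.001 -0.    -0.   ] rows>= 1
shift now-axes [ 0.006 -0.004  0.042]  after-turn axes [ 0.006 -0.004  0.042] rows>= 1
```

```bash
python3 -m pendant '[[0,0,0.04,0,0,0,1],[0,0,0,0,0,0,1],[0,0,0,0,0,0,1],[0,0,0,0,0,0,1],[0,0,0,0,0,0,1],[0,0,0,0,0,0,1],[0,0,0,0,0,0,1],[0,0,0,0,0,0,1]]' 60; python3 -m pendant '[[0,0,-0.05,0,0,0,1],[0,0,-0.05,0,0,0,1],[0,0,-0.05,0,0,0,1],[0,0,0,0,0,0,1],[0,0,0,0,0,0,1],[0,0,0,0,0,0,1]]';python3 - <<'E'
from h import *
s=cam("scene"); crop(s,160,190,290,320,5,"s3")
o=ctrl.get_obs();print(o['moment'],o['force'])
E
python3 go.py .5154 -.3966 .118 .809
```

```text
time_s: 3.52
ee_pos: [0.5152, -0.3975, 0.1179]
eef_rot: [3.142, -0.0, 0.809]
force: [0.6, 0.2, -0.5]
grip_width: 0.0115
time_s: 4.02
ee_pos: [0.5151, -0.3974, 0.1358]
eef_rot: [-3.141, 0.0, 0.809]
force: [0.3, -0.2, -2.1]
grip_width: 0.0116
[-0.10789043  0.11901686 -0.01245134] [ 0.94549184  0.22484276 -1.78594777]
t=4.1 pos [ 0.5151 -0.3974  0.1356] rpy [-3.141  0.     0.809] F [ 0.9  0.2 -1.8] w 0.0114 q [-0.71  0.69  1.35 -0.    1.1   0.05]
turn [-0.001  0.    -0.   ] rows>= 1
shift now-axes [ 0.006 -0.003  0.147]  after-turn axes [ 0.006 -0.003  0.147] rows>= 1
```

View pics/s3.png

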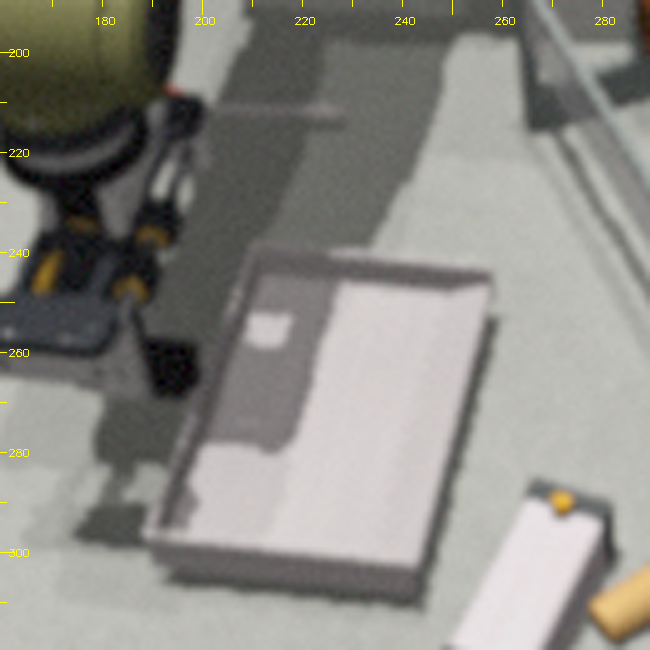

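```bash
python3 -m pendant '[[0,0,-0.02,0,0,-0.1,1],[0,0,0,0,0,-0.16,1],[0,0,0,0,0,-0.16,1],[0,0,0,0,0,-0.16,1],[0,0,0,0,0,-0.16,1],[0,0,0,0,0,-0.16,1],[0,0,0,0,0,-0.12,1],[0,0,0,0,0,-0.07,1],[0,0,0,0,0,0,1],[0,0,0,0,0,0,1]]'; python3 go.py .5196 -.3278 .135 1.381;python3 - <<'E'
from h import *
t=cam("top"); crop(t,300,120,460,250,5,"t4")
E
```

```text
time_s: 4.9
ee_pos: [0.5152, -0.3974, 0.138]
eef_rot: [-3.141, -0.0, 1.378]
force: [0.3, 0.6, -1.8]
grip_width: 0.0115
t=4.9 pos [ 0.5152 -0.3974  0.138 ] rpy [-3.141 -0.     1.378] F [ 0.3  0.6 -1.8] w 0.0115 q [-0.71  0.69  1.35  0.    1.1  -0.52]
turn [-0.001 -0.    -0.005] rows>= 1
shift now-axes [ 0.576 -0.075  0.025]  after-turn axes [ 0.577 -0.073  0.025] rows>= 2
```

View pics/t4.png

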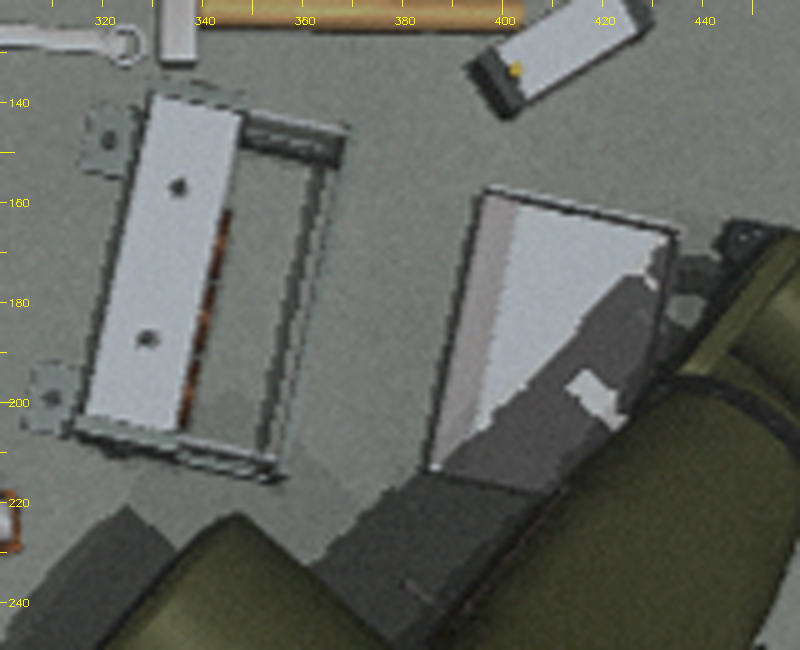

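```bash
python3 -m pendant '[[0.12,-0.03,0.02,0,0,-0.005,1],[0.2,-0.045,0.05,0,0,0,1],[0.16,0,0.05,0,0,0,1],[0.1,0,0.03,0,0,0,1],[0,0,0,0,0,0,1],[0,0,0,0,0,0,1]]'; python3 go.py .5497 -.1716 .120 1.381;python3 - <<'E'
from h import *
t=cam("top"); crop(t,300,120,460,250,5,"t5")
s=cam("scene"); crop(s,190,160,350,290,5,"s5")
E
```

```text
time_s: 5.45
ee_pos: [0.5197, -0.3276, 0.1205]
eef_rot: [3.141, 0.0, 1.383]
force: [-0.4, -0.3, -1.9]
grip_width: 0.0119
t=5.5 pos [ 0.5197 -0.3276  0.1205] rpy [3.141 0.    1.383] F [-0.4 -0.3 -1.9] w 0.0119 q [-0.62  0.64  1.48 -0.    1.02 -0.43]
turn [0.    0.    0.003] rows>= 1
shift now-axes [1.323 0.002 0.004]  after-turn axes [1.323 0.    0.004] rows>= 5
```

View pics/t5.png

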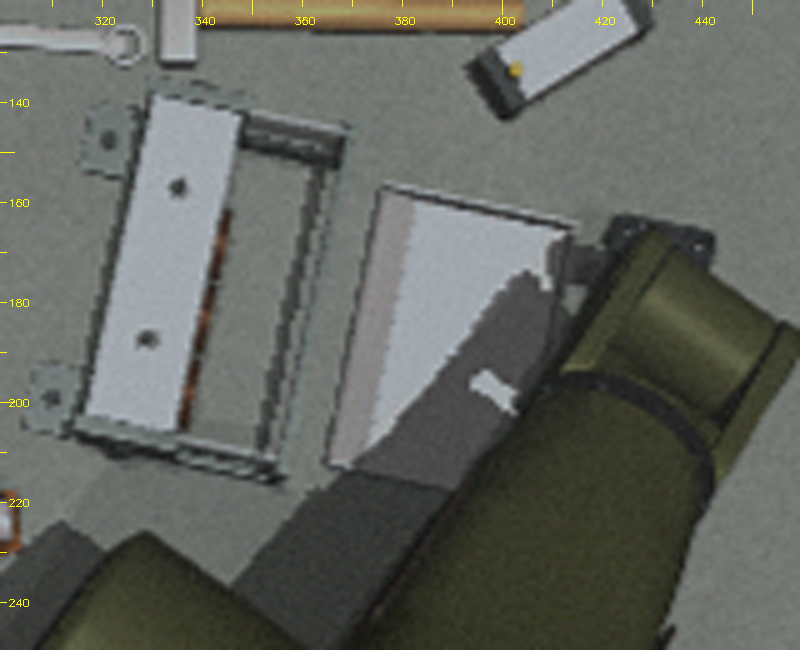

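View pics/s5.png

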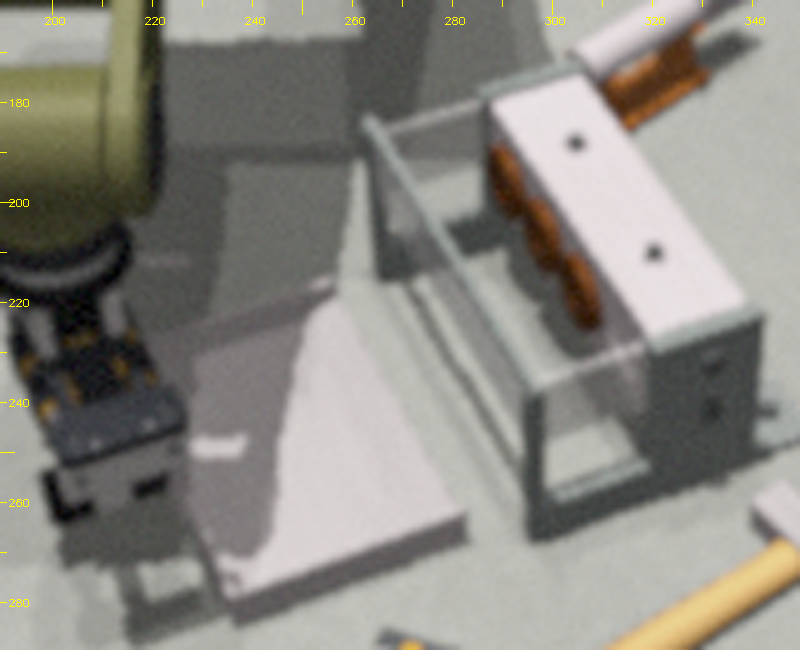

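Run:
```python
from h import *
t=cam("top")
c,s=np.cos(-.19),np.sin(-.19)
for u,v,z in((375.5,156.5,.02),(365.1,212.5,.02),(413.5,164.5,.03)):
    for zz in (z,.03):
        P=p2w(t,u,v,zz)[:2]-[.5797,-.0155]; print((c*P[0]+s*P[1])*1e3,(-s*P[0]+c*P[1])*1e3)
```

```text
100.26069475598881 -138.7859622125282
98.37589636734357 -138.12889157194496
-102.67010627425799 -142.0159602877642
-103.38986323515965 -141.3403459783536
97.86901659593184 -274.97973547543336
97.86901659593184 -274.97973547543336
```

```bash
python3 -m pendant '[[0.1,-0.005,0,0,0,0,1],[0.15,-0.005,0,0,0,0,1],[0.15,0,0,0,0,0,1],[0.15,0,0,0,0,0,1],[0.1,0,0,0,0,0,1],[0.05,0,0,0,0,0,1],[0,0,0,0,0,0,1]]'; python3 go.py .5497 -.1716 .120 1.381
```

```text
time_s: 6.18
ee_pos: [0.5343, -0.2437, 0.1204]
eef_rot: [3.141, -0.0, 1.383]
force: [0.7, -0.2, -1.3]
grip_width: 0.0118
t=6.2 pos [ 0.5343 -0.2437  0.1204] rpy [ 3.141 -0.     1.383] F [ 0.7 -0.2 -1.3] w 0.0118 q [-0.49  0.59  1.57  0.    0.99 -0.3 ]
turn [ 0.    -0.     0.004] rows>= 1
shift now-axes [0.614 0.014 0.003]  after-turn axes [0.614 0.013 0.003] rows>= 3
```

```bash
python3 -m pendant '[[0.1,0.005,0,0,0,0.004,1],[0.15,0.005,0,0,0,0,1],[0.15,0,0,0,0,0,1],[0.1,0,0,0,0,0,1],[0.05,0,0,0,0,0,1],[0.02,0,0.005,0,0,0,1],[0,0,0,0,0,0,1]]'; python3 go.py .5497 -.1716 .120 1.381; python3 -m pendant '[[0.02,0,0.005,0,0,0,1],[0.02,0,0.005,0,0,0,1],[0,0,0,0,0,0,1]]';python3 go.py .5497 -.1716 .118 1.381
```

```text
time_s: 6.77
ee_pos: [0.5482, -0.1777, 0.1196]
eef_rot: [-3.142, 0.0, 1.38]
force: [0.5, 1.2, -0.8]
grip_width: 0.0113
t=6.8 pos [ 0.5482 -0.1777  0.1196] rpy [-3.142  0.     1.38 ] F [ 0.5  1.2 -0.8] w 0.0113 q [-0.38  0.57  1.6  -0.    0.97 -0.19]
turn [-0.     0.    -0.001] rows>= 1
shift now-axes [ 0.052  0.003 -0.004]  after-turn axes [ 0.052  0.003 -0.004] rows>= 1
time_s: 7.02
ee_pos: [0.5489, -0.1731, 0.1183]
eef_rot: [-3.141, -0.0, 1.38]
force: [0.2, 0.4, -1.8]
grip_width: 0.0118
t=7.0 pos [ 0.5489 -0.1731  0.1183] rpy [-3.141 -0.     1.38 ] F [ 0.2  0.4 -1.8] w 0.0118 q [-0.37  0.57  1.6   0.    0.97 -0.18]
turn [-0.    -0.    -0.002] rows>= 1
shift now-axes [0.014 0.004 0.002]  after-turn axes [0.014 0.004 0.002] rows>= 1
```

```bash
for i in 1 2 3; do python3 -m pendant '[[0.015,0,0.003,0,0,0,1],[0,0,0,0,0,0,1]]' | egrep 'ee_pos|force'; done
```

```text
ee_pos: [0.5493, -0.1712, 0.118]
force: [-0.1, -0.4, -1.9]
ee_pos: [0.5496, -0.1701, 0.118]
force: [-2.9, -6.2, 0.8]
ee_pos: [0.5497, -0.1698, 0.1181]
force: [-7.9, -17.4, 6.4]
```

```bash
python3 -m pendant '[[-0.02,0,-0.005,0,0,0,1],[0,0,0,0,0,0,1]]' | egrep 'ee_pos|force'; python3 -m pendant '[[0,0,0,0,0,0,-1],[0,0,0,0,0,0,-1],[0,0,0,0,0,0,-1],[0,0,0,0,0,0,-1],[0,0,0,0,0,0,-1],[0,0,0,0,0,0,-1],[0,0,0,0,0,0,-1],[0,0,0,0,0,0,-1],[0,0,0,0,0,0,-1]]';  python3 -m pendant '[[-0.05,0,-0.2,0,0,0,-1],[-0.1,0,-0.3,0,0,0,-1],[-0.1,0,-0.3,0,0,0,-1],[-0.1,0,-0.3,0,0,0,-1],[-0.1,0,-0.3,0,0,0,-1],[-0.1,0,-0.2,0,0,0,-1],[0,0,0,0,0,0,-1]]'; python3 go.py .3975 .210 .25 1.663
python3 - <<'E'
from h import *
t=cam("top"); crop(t,300,120,460,250,5,"t6")
s=cam("scene"); crop(s,190,160,350,290,5,"s6")
crop(t,240,205,320,245,9,"t6b")
E
```

```text
ee_pos: [0.5495, -0.1705, 0.1181]
force: [0.0, 0.7, -1.7]
time_s: 8.43
ee_pos: [0.5496, -0.1701, 0.118]
eef_rot: [-3.142, -0.0, 1.38]
force: [0.0, 0.0, 0.4]
grip_width: 0.0682
time_s: 9.02
ee_pos: [0.5374, -0.2369, 0.3157]
eef_rot: [3.134, 0.003, 1.379]
force: [-0.1, -0.3, 0.1]
grip_width: 0.0937
t=9.0 pos [ 0.5374 -0.2369  0.3157] rpy [3.134e+00 3.000e-03 1.379e+00] F [-0.1 -0.3  0.1] w 0.0937 q [-0.48  0.37  1.4  -0.    1.37 -0.29]
turn [ 0.015  0.007 -0.543] rows>= 3
shift now-axes [ 3.434 -1.86   0.523]  after-turn axes [ 3.815 -0.818  0.548] rows>= 14
```

View pics/t6.png

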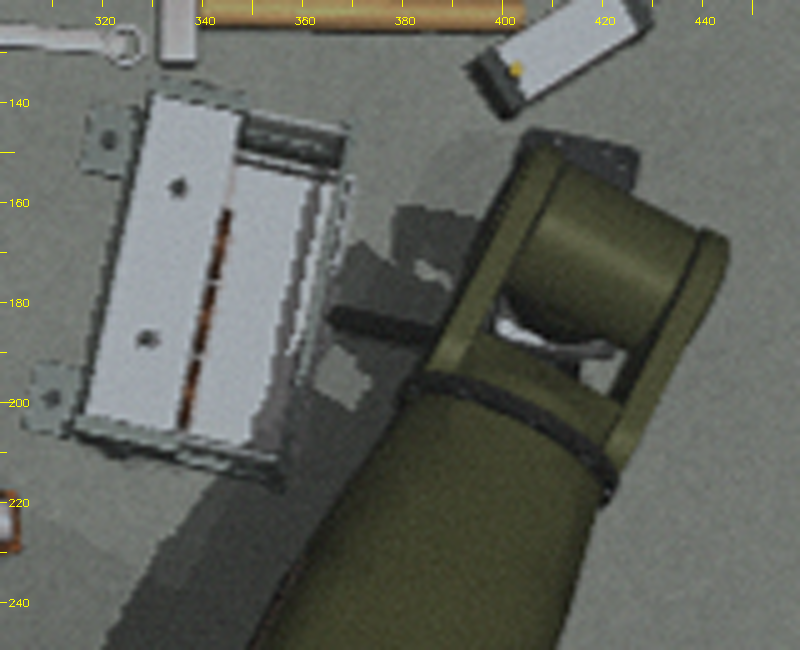

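View pics/s6.png

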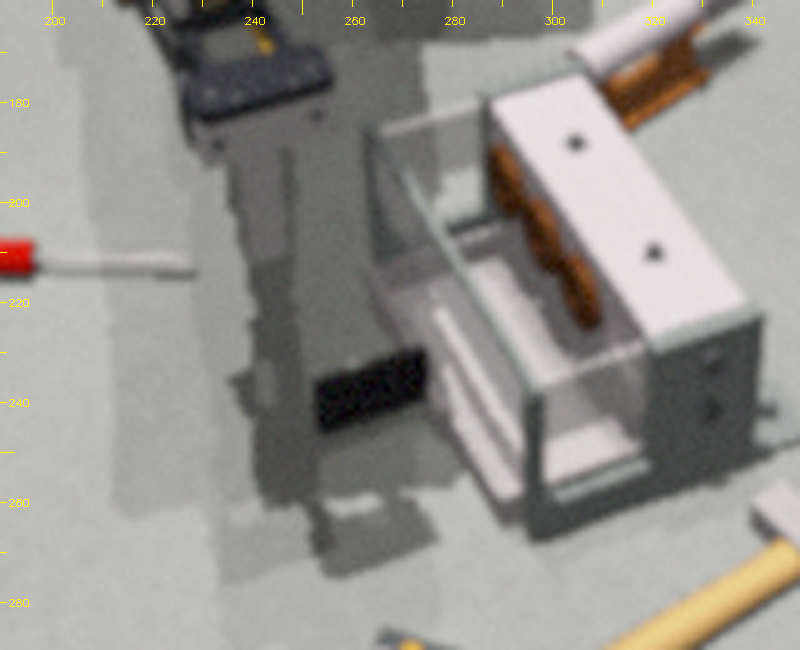

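View pics/t6b.png

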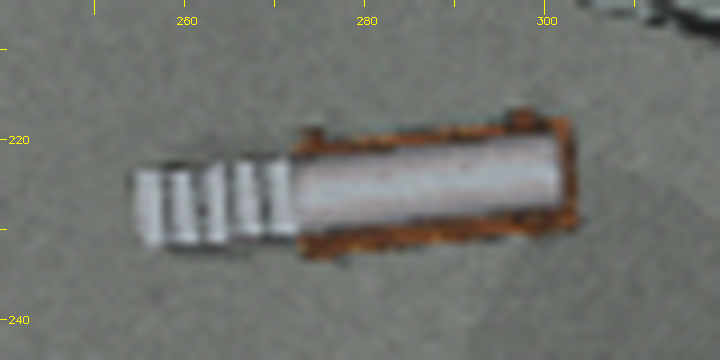

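Run:
```python
from h import *
t=cam("top")
r=p2w(t,254.7,227.5,.075);f=p2w(t,271.9,226.5,.075);n=p2w(t,301.7,223.4,.065)
print(r,f,n,np.linalg.norm(r-f),np.linalg.norm((n-f)[:2]))
print("yaw",np.arctan2(*(n-r)[[1,0]]),np.arctan2(*(n-f)[[1,0]]), "centre",(r+f)/2)
s=cam("scene"); crop(s,280,130,360,190,9,"s7")
print(w2p(s,[(r+f)/2, n, (r+f)/2-[0,0,.03]]))
```

```text
[0.39163349 0.2434135  0.075     ] [0.395995   0.18506596 0.075     ] [0.4085356  0.08450232 0.065     ] 0.05851032684779276 0.10134254991760476
yaw -1.4648326642747485 -1.44673365528244 centre [0.39381425 0.21423973 0.075     ]
[[332.31308644 153.41773965]
 [304.62911634 172.09516233]
 [331.94188724 160.26370464]]
```

View pics/s7.png

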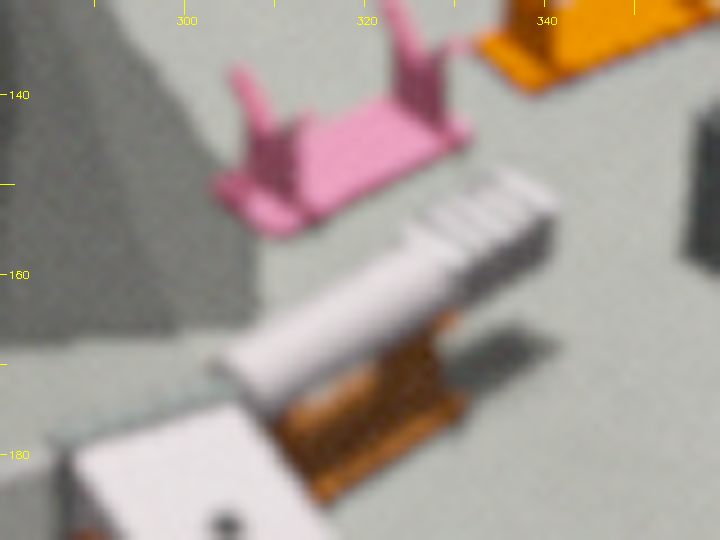

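```bash
python3 -m pendant '[[0,0,0,0,0,-0.14,-1],[0,0,0,0,0,-0.14,-1],[0,0,0,0,0,-0.14,-1],[0,0,0,0,0,-0.15,-1],[0.2,-0.04,0,0,0,0,-1],[0.3,-0.06,0,0,0,0,-1],[0.3,-0.06,0,0,0,0,-1],[0.3,-0.06,0,0,0,0,-1],[0.3,-0.06,0,0,0,0,-1],[0.3,-0.06,0,0,0,0,-1]]'; python3 -m pendant '[[0.3,-0.06,0,0,0,0,-1],[0.3,-0.06,0,0,0,0,-1],[0.3,-0.06,0,0,0,0,-1],[0.3,-0.06,0,0,0,0,-1],[0.3,-0.06,0,0,0,0,-1],[0.3,-0.06,0.1,0,0,0,-1],[0.2,-0.06,0.1,0,0,0,-1],[0,0,0,0,0,0,-1]]'; python3 go.py .394 .214 .138 1.678
```

```text
time_s: 10.05
ee_pos: [0.4734, -0.0345, 0.3086]
eef_rot: [-3.139, -0.001, 1.679]
force: [1.1, 0.4, 0.5]
grip_width: 0.0936
time_s: 10.72
ee_pos: [0.3961, 0.1998, 0.2829]
eef_rot: [-3.137, 0.001, 1.683]
force: [-0.3, -0.4, -1.2]
grip_width: 0.0941
t=10.7 pos [0.3961 0.1998 0.2829] rpy [-3.137e+00  1.000e-03  1.683e+00] F [-0.3 -0.4 -1.2] w 0.0941 q [0.38 0.08 1.83 0.   1.24 0.27]
turn [-0.009  0.001  0.009] rows>= 1
shift now-axes [0.121 0.002 1.207]  after-turn axes [ 0.12  -0.005  1.207] rows>= 5
```

```bash
python3 -m pendant '[[0.07,0,0.15,0,0,0.01,-1],[0.05,0,0.25,0,0,0,-1],[0,0,0.2,0,0,0,-1],[0,0,0,0,0,0,-1]]'
python3 - <<'E'
from h import *
t=cam("top"); crop(t,240,205,320,245,9,"t8")
s=cam("scene"); crop(s,280,130,360,190,9,"s8")
E
python3 go.py .394 .214 .138 1.678
```

```text
time_s: 11.05
ee_pos: [0.3953, 0.2104, 0.2094]
eef_rot: [-3.134, 0.003, 1.674]
force: [-0.4, -0.3, -0.2]
grip_width: 0.0941
t=11.2 pos [0.397  0.2108 0.2138] rpy [-3.140e+00  1.000e-03  1.674e+00] F [0.1 0.7 0.3] w 0.0937 q [ 0.41  0.18  1.89 -0.    1.07  0.3 ]
turn [-0.004  0.001 -0.009] rows>= 1
shift now-axes [ 0.029 -0.021  0.632]  after-turn axes [ 0.029 -0.022  0.632] rows>= 3
```

View pics/s8.png

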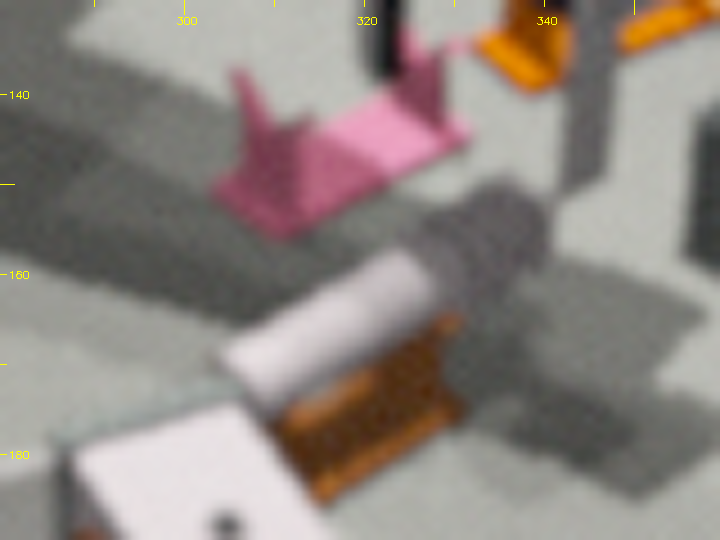

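```bash
python3 -m pendant '[[0.03,-0.02,0.15,0,0,-0.009,-1],[0,0,0.25,0,0,0,-1],[0,0,0.2,0,0,0,-1],[0,0,0.03,0,0,0,-1],[0,0,0,0,0,0,-1],[0,0,0,0,0,0,0.2],[0,0,0,0,0,0,0.4],[0,0,0,0,0,0,1],[0,0,0,0,0,0,1],[0,0,0,0,0,0,1]]' 10;python3 go.py .394 .214 .138 1.678; python3 -m pendant '[[0,0,0,0,0,0,1],[0,0,0,0,0,0,1],[0,0,0,0,0,0,1],[0,0,0,0,0,0,1],[0,0,0,0,0,0,1]]' 10;python3 go.py .394 .214 .138 1.678
```

```text
time_s: 11.98
ee_pos: [0.3946, 0.2145, 0.139]
eef_rot: [3.141, -0.0, 1.678]
force: [0.2, 0.4, -0.5]
grip_width: 0.0646
t=12.0 pos [0.3946 0.2145 0.139 ] rpy [ 3.141 -0.     1.678] F [ 0.2  0.4 -0.5] w 0.0646 q [0.42 0.3  1.95 0.   0.89 0.31]
turn [ 0.002 -0.001  0.   ] rows>= 1
shift now-axes [-0.003 -0.005  0.008]  after-turn axes [-0.003 -0.005  0.008] rows>= 1
time_s: 12.4
ee_pos: [0.3944, 0.2144, 0.1384]
eef_rot: [-3.142, 0.0, 1.678]
force: [0.2, 0.5, 0.6]
grip_width: 0.0311
t=12.4 pos [0.3944 0.2144 0.1384] rpy [-3.142  0.     1.678] F [0.2 0.5 0.6] w 0.0311 q [0.42 0.3  1.95 0.   0.89 0.31]
turn [-0.  0.  0.] rows>= 1
shift now-axes [-0.003 -0.003  0.003]  after-turn axes [-0.003 -0.003  0.003] rows>= 1
```

```bash
python3 -m pendant '[[0,0,0,0,0,0,1],[0,0,0,0,0,0,1],[0,0,0,0,0,0,1],[0,0,0,0,0,0,1]]' 60;python3 go.py .394 .214 .138 1.678;python3 -c "
from station import ctrl
o=ctrl.get_obs();print(o['moment'])"; python3 -m pendant '[[0,0,-0.1,0,0,0,1],[0,0,-0.2,0,0,0,1],[0,0,-0.25,0,0,0,1],[0,0,-0.25,0,0,0,1],[0,0,0,0,0,0,1],[0,0,0,0,0,0,1]]'
python3 - <<'E'
from h import *
print(ctrl.get_obs()['moment'])
t=cam("top"); crop(t,230,195,320,250,8,"t9")
s=cam("scene"); crop(s,280,110,360,190,7,"s9")
# targets: drift axis yaw along stand -y
sx,sy,th=.5797,-.0155,-.19
for b in(-78,-26,26):
    for y in(170,90):
        print(b,y,sx+(np.cos(th)*b-np.sin(th)*y)/1e3, sy+(np.sin(th)*b+np.cos(th)*y)/1e3)
E
```

```text
time_s: 12.73
ee_pos: [0.3945, 0.2144, 0.1384]
eef_rot: [3.141, -0.0, 1.678]
force: [3.0, -0.5, -0.0]
grip_width: 0.0294
t=12.7 pos [0.3945 0.2144 0.1384] rpy [ 3.141 -0.     1.678] F [ 3.  -0.5 -0. ] w 0.0294 q [ 0.42  0.3   1.95 -0.    0.89  0.31]
turn [ 0.001 -0.     0.   ] rows>= 1
shift now-axes [-0.003 -0.005  0.004]  after-turn axes [-0.003 -0.005  0.004] rows>= 1
[-0.16180716 -0.5831759   0.26838822]
time_s: 13.23
ee_pos: [0.3944, 0.2145, 0.235]
eef_rot: [3.14, -0.001, 1.678]
force: [-0.9, -0.5, -2.9]
grip_width: 0.0299
[ 0.11814688 -0.04935459 -0.04487854]
-78 170 0.535209681806858 0.16617171377810303
-78 90 0.5201009702087379 0.08761137496872136
-26 170 0.586273902032956 0.15635105123932497
-26 90 0.571165190434836 0.07779071242994334
26 170 0.6373381222590542 0.1465303887005469
26 90 0.6222294106609341 0.0679700498911653
```

View pics/s9.png

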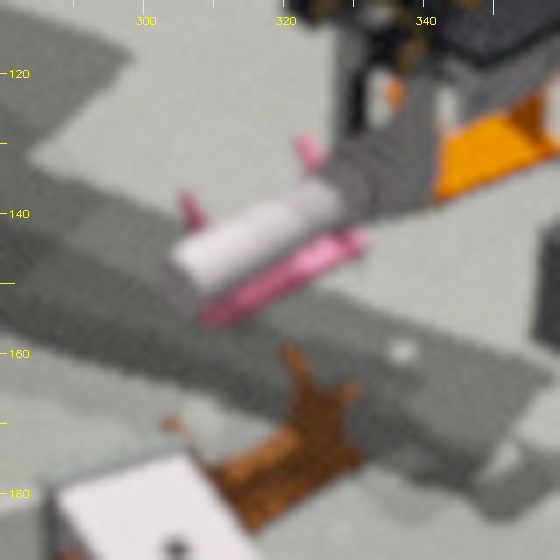

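View pics/t9.png

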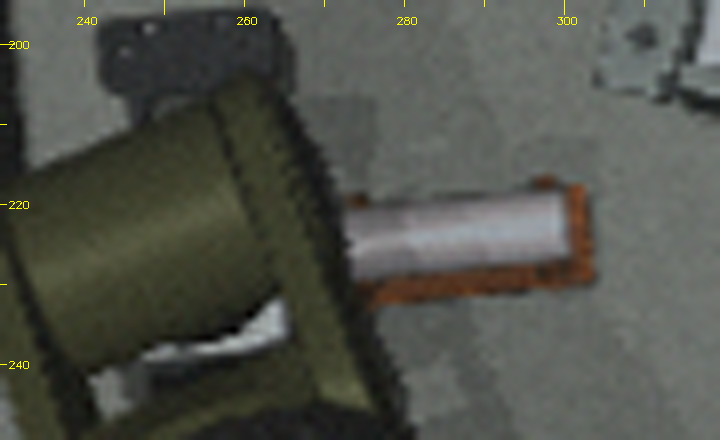

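Run:
```python
from h import *
t=cam("top");s=cam("scene")
o=ctrl.get_obs(); p=o["ee_pos"]; yaw=o["eef_rot"][2]
ax=-np.array([np.cos(yaw),np.sin(yaw),0]); c=p-[0,0,.0784]; n=c+.13*ax
side=np.array([-ax[1],ax[0],0])*.015; up=np.array([0,0,.015])
for nm,P in dict(nose=n,nl=n+side,nr=n-side,nt=n+up,nb=n-up,c=c).items(): print(nm,P.round(4),w2p(t,P)[0].round(1),w2p(s,P)[0].round(1))
```

```text
nose [0.4078 0.0849 0.1545] [300.3 222.7] [304.7 150.3]
nl [0.4227 0.0865 0.1545] [299.9 218.1] [307.9 152.4]
nr [0.3929 0.0833 0.1545] [300.7 227.3] [301.5 148.2]
nt [0.4078 0.0849 0.1695] [300.  222.5] [304.7 146.5]
nb [0.4078 0.0849 0.1395] [300.5 222.8] [304.7 154.1]
c [0.3939 0.2142 0.1545] [260.3 226.3] [333.3 134.4]
```

```bash
python3 -m pendant '[[0,0,-0.1,0,0,0.14,1],[0,0,0,0,0,0.14,1],[0,0,0,0,0,0.14,1],[0,0,0,0,0,0.147,1]]' >/dev/null; python3 go.py .5357 .1686 .2 1.381
```

```text
t=13.8 pos [0.3941 0.2143 0.2453] rpy [-3.140e+00  1.000e-03  1.378e+00] F [-0.2  0.6 -3.4] w 0.0295 q [0.42 0.14 1.86 0.   1.15 0.61]
turn [-0.003  0.002 -0.007] rows>= 1
shift now-axes [-0.147  1.231  0.376]  after-turn axes [-0.151  1.23   0.378] rows>= 5
```

```bash
python3 -m pendant '[[-0.02,0.1,0,0,0,-0.007,1],[-0.03,0.2,0,0,0,0,1],[-0.03,0.25,0,0,0,0,1],[-0.03,0.25,0,0,0,0,1],[-0.03,0.2,0.1,0,0,0,1],[-0.01,0.15,0.2,0,0,0,1],[0,0.08,0.2,0,0,0,1],[0,0,0.1,0,0,0,1],[0,0,0.05,0,0,0,1],[0,0,0,0,0,0,1]]'; python3 -m pendant '[[0,0,0,0,0,0,1],[0,0,0,0,0,0,1]]'>/dev/null; python3 go.py .5357 .1686 .1664 1.381
python3 - <<'E'
from h import *
t=cam("top"); crop(t,270,130,370,220,7,"t10")
s=cam("scene"); crop(s,270,120,370,220,6,"s10")
E
```

```text
time_s: 14.6
ee_pos: [0.5354, 0.1693, 0.167]
eef_rot: [-3.139, 0.001, 1.386]
force: [-0.5, -0.8, -2.1]
grip_width: 0.0292
t=14.8 pos [0.5362 0.1697 0.1698] rpy [ 3.140e+00 -1.000e-03  1.386e+00] F [ 0.4  1.  -2.2] w 0.0302 q [0.24 0.47 1.62 0.   1.05 0.43]
turn [ 0.003 -0.002  0.009] rows>= 1
shift now-axes [-0.01  -0.002  0.028]  after-turn axes [-0.01  -0.002  0.028] rows>= 1
```

View pics/t10.png

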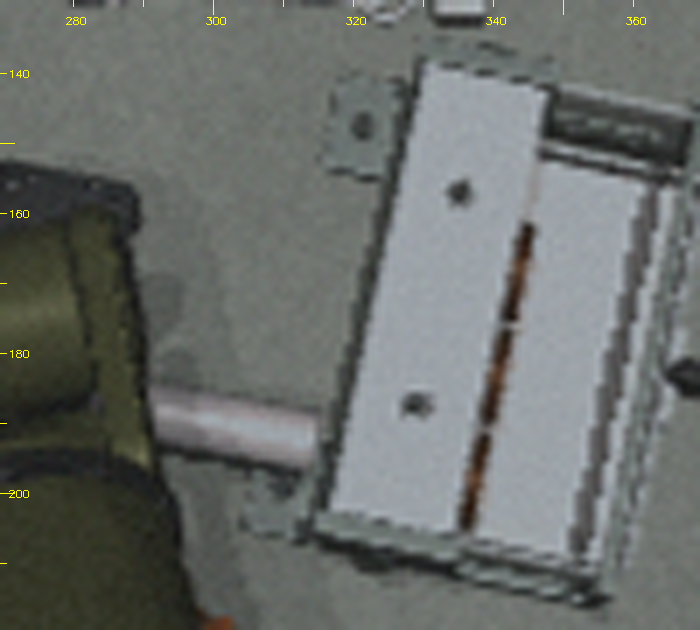

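View pics/s10.png

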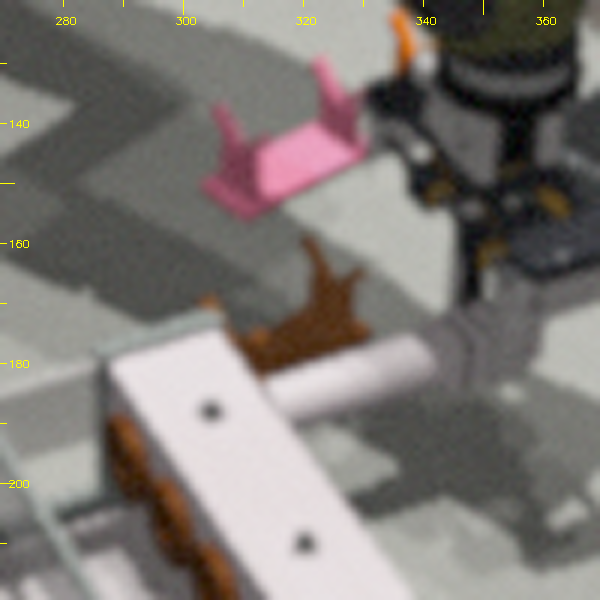

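```bash
cat > ov.py <<'E'
from h import *
import sys
def ov(b,name,st=(.5797,-.0155,-.19)):
    o=ctrl.get_obs(); p=np.array(o["ee_pos"]); Rt=R.from_euler("xyz",o["eef_rot"])
    c=p+Rt.apply([0,0,.0784]); ax=Rt.apply([-1,0,0]); sd=Rt.apply([0,.015,0]); 
    up=np.cross(ax,sd); up*=np.sign(up[2])
    def S(x,y,z): return [st[0]+(np.cos(st[2])*x-np.sin(st[2])*y)/1e3, st[1]+(np.sin(st[2])*x+np.cos(st[2])*y)/1e3,z/1e3]
    inv=lambda P:(R.from_euler("z",-st[2]).apply(P-np.array([st[0],st[1],0]))*1e3).round(1)
    print("origin in stand",inv(c),"nose",inv(c+.13*ax))
    for n,(u0,v0,u1,v1) in dict(top=(270,130,370,220),scene=(270,130,370,230)).items():
        d=cam(n); k=7 if n=="top" else 6
        im=cv2.resize(d["image"][v0:v1,u0:u1,::-1],None,fx=k,fy=k,interpolation=cv2.INTER_CUBIC)
        def L(A,B,col):
            q=((w2p(d,[A,B])-[u0,v0]+.5)*k).astype(int); cv2.line(im,tuple(map(int,q[0])),tuple(map(int,q[1])),col,1)
        for e in(sd,-sd,up): L(c+.03*ax+e,c+.13*ax+e,(0,255,0))
        L(c+.13*ax+sd,c+.13*ax-sd,(0,255,0))
        for z in(126,):
            q=[(110,30),(110,-30),(-110,-30),(-110,30)]
            for i in range(4): L(S(*q[i],z),S(*q[(i+1)%4],z),(255,0,255))
        L(S(b,60,88),S(b,-38,88),(255,255,0))
        th=np.linspace(0,2*np.pi,25)
        for i in range(24): L(S(b+24*np.cos(th[i]),-38,88+24*np.sin(th[i])),S(b+24*np.cos(th[i+1]),-38,88+24*np.sin(th[i+1])),(0,255,255))
        cv2.imwrite(f"pics/{name}{n}.png",im)
if __name__=="__main__": ov(float(sys.argv[1]),sys.argv[2])
E
python3 ov.py -78 ov1
```

```text
origin in stand [-77.6 173.7  91.3] nose [-76.9  43.7  91.2]
```

View pics/ov1top.png

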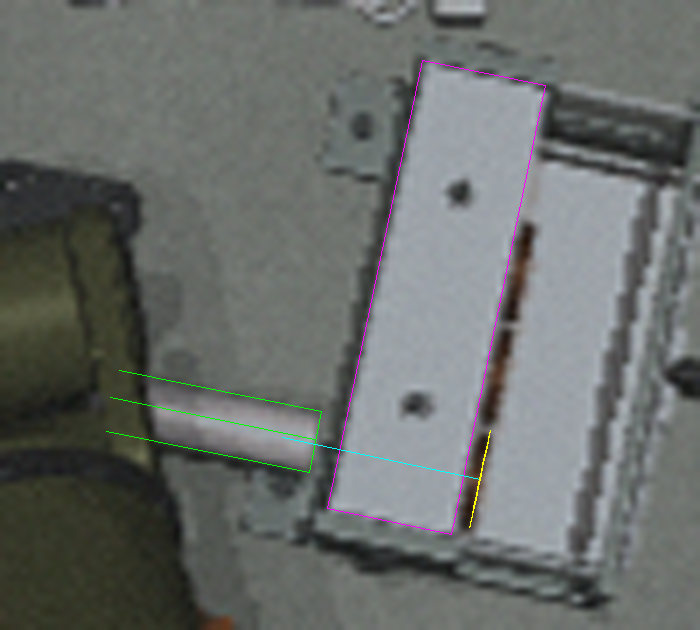

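View pics/ov1scene.png

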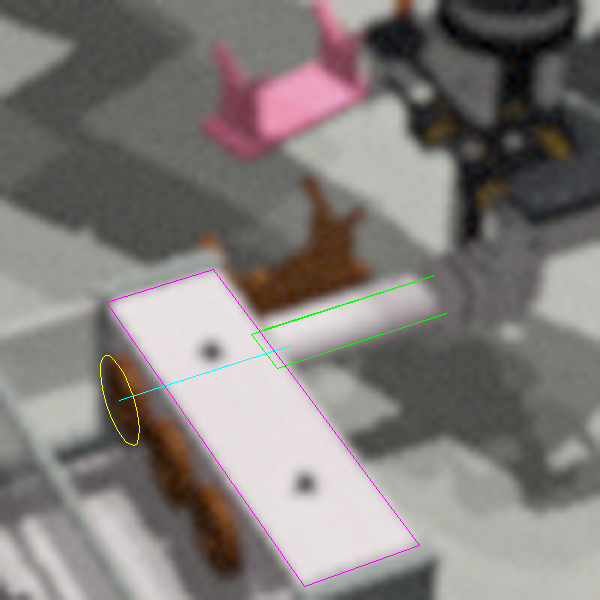

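```bash
python3 -m pendant '[[-0.01,0,0.025,0,0,0.009,1],[-0.04,0,0,0,0,0,1],[-0.05,0,0,0,0,0,1],[-0.05,0,0,0,0,0,1],[0,0,0,0,0,0,1]]'; python3 ov.py -78 ov2; python3 -m pendant '[[-0.04,0,0,0,0,0,1],[-0.05,0,0,0,0,0,1],[-0.05,0,0,0,0,0,1],[0,0,0,0,0,0,1]]';  python3 ov.py -78 ov2
```

```text
time_s: 15.38
ee_pos: [0.5325, 0.1505, 0.1654]
eef_rot: [-3.141, 0.0, 1.379]
force: [-0.4, 0.6, -2.5]
grip_width: 0.0298
origin in stand [-77.7 154.1  87. ] nose [-77.9  24.1  87. ]
time_s: 15.82
ee_pos: [0.5294, 0.1348, 0.1655]
eef_rot: [3.141, -0.0, 1.38]
force: [-0.7, 0.3, -2.4]
grip_width: 0.0298
origin in stand [-77.7 138.1  87.1] nose [-77.8   8.1  87.1]
```

Run:
```python
from h import *
s=cam("scene"); crop(s,270,120,370,240,5,"s11");t=cam("top"); crop(t,270,130,370,220,6,"t11")
```

```text
(no output)
```

View pics/s11.png

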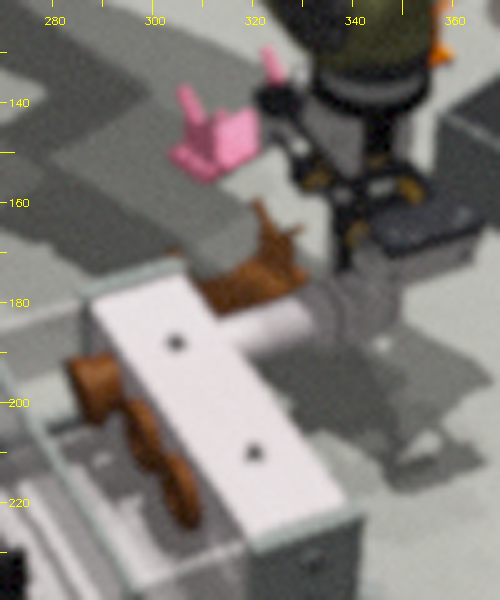

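View pics/t11.png

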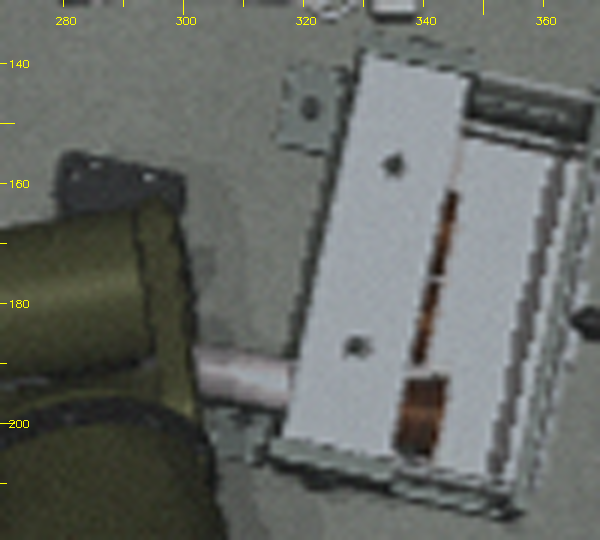

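```bash
python3 -m pendant '[[-0.04,0,0,0,0,0,1],[-0.05,0,0,0,0,0,1],[-0.05,0,0,0,0,0,1],[-0.05,0,0,0,0,0,1],[-0.05,0,0,0,0,0,1],[-0.05,0,0,0,0,0,1],[-0.05,0,0,0,0,0,1],[-0.05,0,0,0,0,0,1],[-0.03,0,0,0,0,0,1],[0,0,0,0,0,0,1]]'; python3 ov.py -78 ov2;  python3 - <<'E'
from h import *
s=cam("scene"); crop(s,250,150,350,260,5,"s12");t=cam("top"); crop(t,270,130,370,220,6,"t12")
E
```

```text
time_s: 16.85
ee_pos: [0.5199, 0.0849, 0.1654]
eef_rot: [-3.142, 0.0, 1.379]
force: [0.7, 0.6, -1.9]
grip_width: 0.0295
origin in stand [-77.7  87.3  87. ] nose [-77.9 -42.7  87. ]
```

View pics/s12.png

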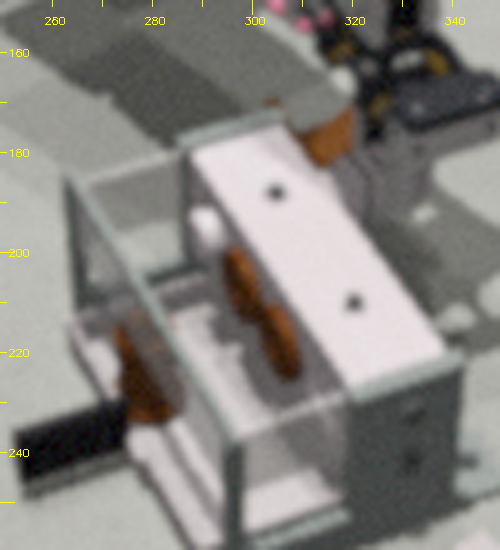

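View pics/t12.png

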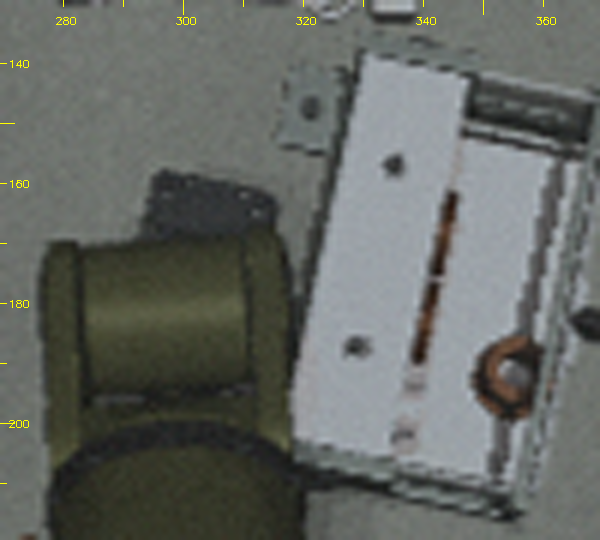

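```bash
python3 -m pendant '[[0.1,0,0,0,0,0,1],[0.2,0,0,0,0,0,1],[0.2,0,0,0,0,0,1],[0.15,0,0,0,0,0,1],[0.08,0,0,0,0,0,1],[0,0.1,0,0,0,0,1],[0,0.2,-0.005,0,0,0,1],[0,0.133,0,0,0,0,1],[0,0,0,0,0,0,1],[0,0,0,0,0,0,1]]'; python3 ov.py -26 ov3
```

```text
time_s: 17.88
ee_pos: [0.5876, 0.1619, 0.1654]
eef_rot: [-3.141, 0.0, 1.38]
force: [0.3, 0.3, -2.5]
grip_width: 0.0297
origin in stand [-25.8 175.7  87. ] nose [-26.   45.7  87.1]
```

View pics/ov3top.png

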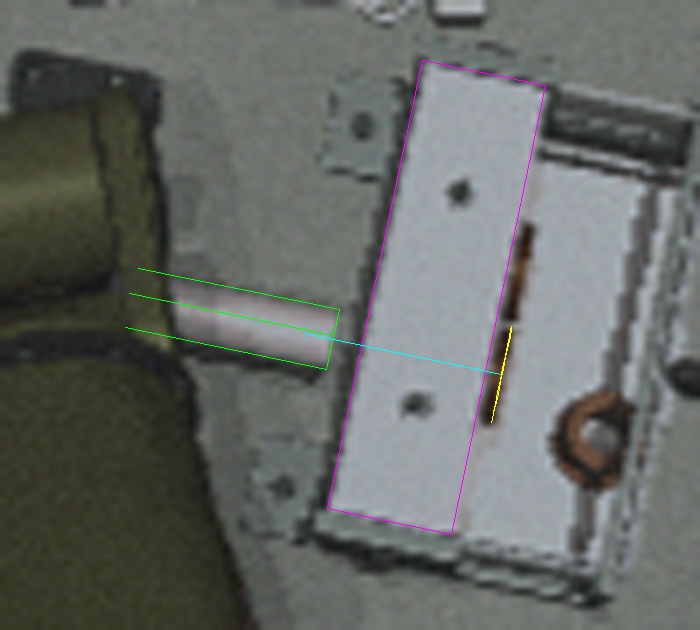

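```bash
python3 -m pendant '[[-0.08,0,0,0,0,0,1],[-0.1,0,0,0,0,0,1],[-0.07,0,0,0,0,0,1],[-0.05,0,0,0,0,0,1],[-0.05,0,0,0,0,0,1],[-0.05,0,0,0,0,0,1],[-0.05,0,0,0,0,0,1],[-0.05,0,0,0,0,0,1],[-0.05,0,0,0,0,0,1],[-0.05,0,0,0,0,0,1]]';python3 -m pendant '[[-0.05,0,0,0,0,0,1],[-0.05,0,0,0,0,0,1],[-0.04,0,0,0,0,0,1],[0,0,0,0,0,0,1],[0,0,0,0,0,0,1]]'; python3 ov.py -26 ov4;  python3 - <<'E'
from h import *
s=cam("scene"); crop(s,250,150,350,260,5,"s13");t=cam("top"); crop(t,270,130,370,220,6,"t13")
E
```

```text
time_s: 18.82
ee_pos: [0.5735, 0.0906, 0.1662]
eef_rot: [3.142, -0.001, 1.38]
force: [-0.2, -0.1, -1.6]
grip_width: 0.0299
time_s: 19.23
ee_pos: [0.5709, 0.0747, 0.1664]
eef_rot: [3.14, -0.002, 1.38]
force: [2.0, 6.9, -1.6]
grip_width: 0.0293
origin in stand [-25.6  87.1  88. ] nose [-25.7 -42.9  87.8]
```

View pics/s13.png

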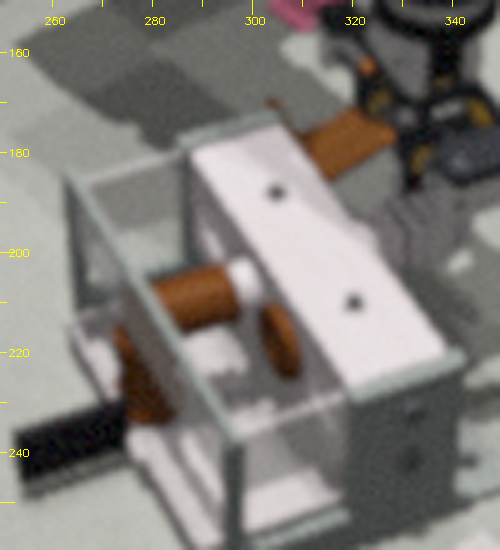

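View pics/t13.png

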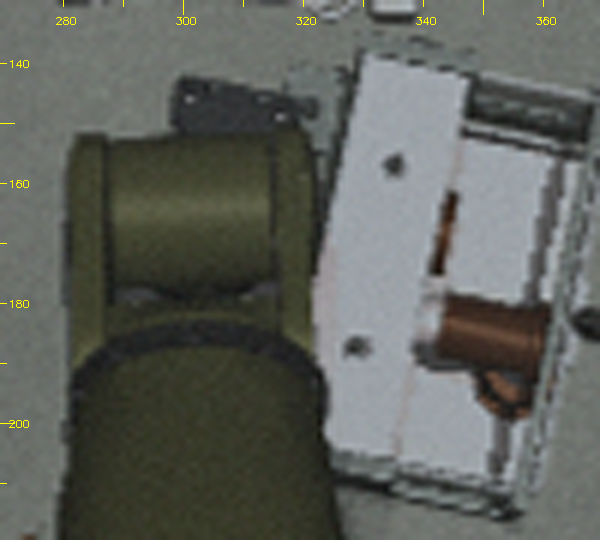

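```bash
python3 -m pendant '[[0.05,0,0,0,0,0,1],[0.1,0,0,0,0,0,1],[0,0,0,0,0,0,1],[0,0,0,0,0,0,1],[0,0,0,0,0,0,1]]';  python3 - <<'E'
from h import *
s=cam("scene"); crop(s,250,150,350,260,5,"s14");t=cam("top"); crop(t,270,130,370,220,6,"t14")
E
```

```text
time_s: 19.85
ee_pos: [0.5741, 0.0924, 0.1659]
eef_rot: [-3.141, 0.0, 1.381]
force: [0.3, -0.2, -2.0]
grip_width: 0.0299
```

View pics/s14.png

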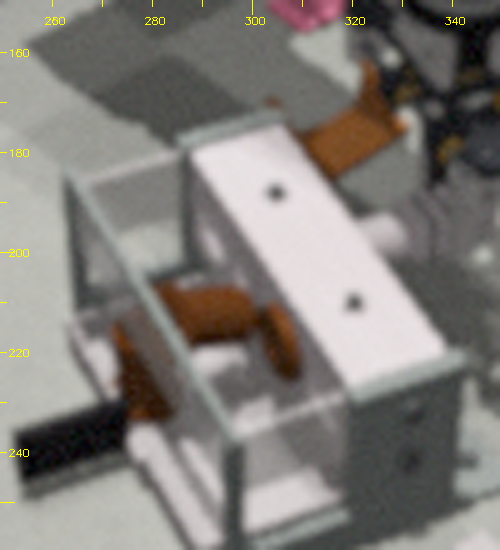

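View pics/t14.png

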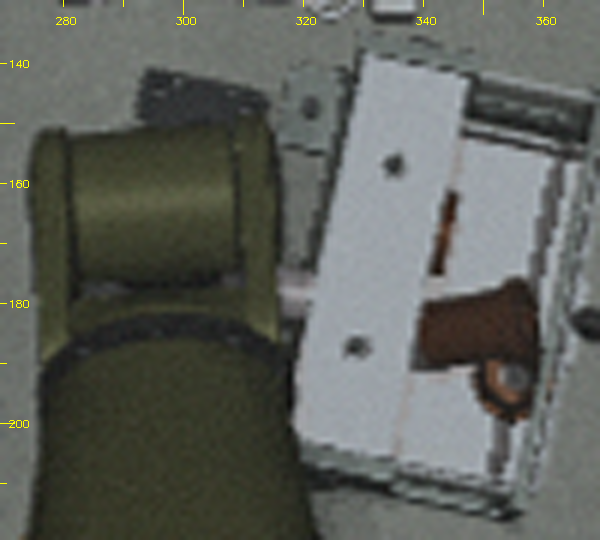

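```bash
for i in 1 2; do python3 -m pendant '[[-0.05,0,0,0,0,0,1],[-0.05,0,0,0,0,0,1],[-0.04,0,0,0,0,0,1],[0,0,0,0,0,0,1],[0.05,0,0,0,0,0,1],[0.05,0,0,0,0,0,1],[0.04,0,0,0,0,0,1],[0,0,0,0,0,0,1]]'; done;  python3 - <<'E'
from h import *
s=cam("scene"); crop(s,250,150,350,260,5,"s15");t=cam("top"); crop(t,270,130,370,220,6,"t15")
E
```

```text
time_s: 20.62
ee_pos: [0.5743, 0.0937, 0.1659]
eef_rot: [3.141, -0.0, 1.381]
force: [-0.2, 0.2, -1.7]
grip_width: 0.0294
time_s: 21.28
ee_pos: [0.5743, 0.0936, 0.1659]
eef_rot: [3.141, -0.0, 1.381]
force: [0.2, 0.1, -2.1]
grip_width: 0.0296
```

View pics/s15.png

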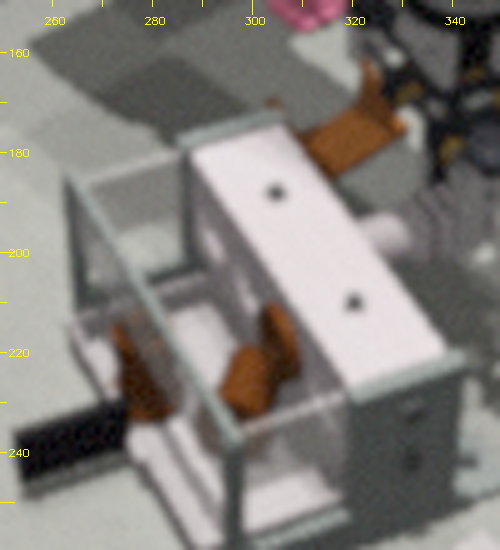

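View pics/t15.png

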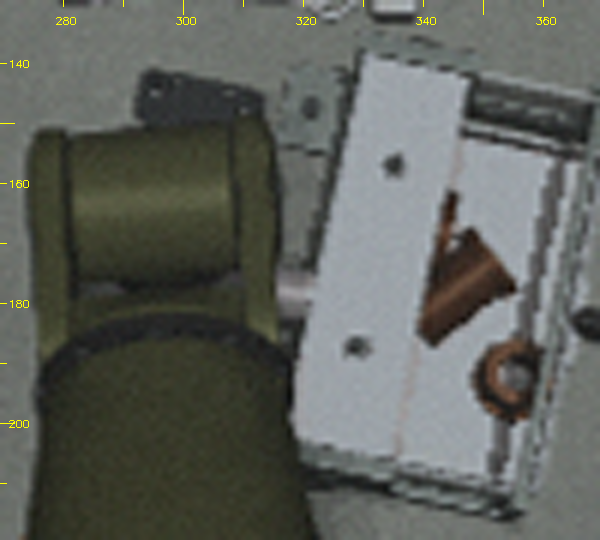

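```bash
python3 -m pendant '[[0.1,0,0,0,0,0,1],[0.2,0,0,0,0,0,1],[0.2,0,0,0,0,0,1],[0.1,0,0,0,0,0,1],[0,0.1,0,0,0,0,1],[0,0.2,0,0,0,0,1],[0,0.133,0,0,0,0,1],[0,0,0,0,0,0,1],[0,0,0,0,0,0,1]]'; python3 ov.py 26 ov5
```

```text
time_s: 22.13
ee_pos: [0.6388, 0.1532, 0.1653]
eef_rot: [-3.141, 0.0, 1.38]
force: [0.5, 0.0, -2.1]
grip_width: 0.0296
origin in stand [ 26.2 176.8  86.9] nose [26.  46.8 87. ]
```

View pics/ov5top.png

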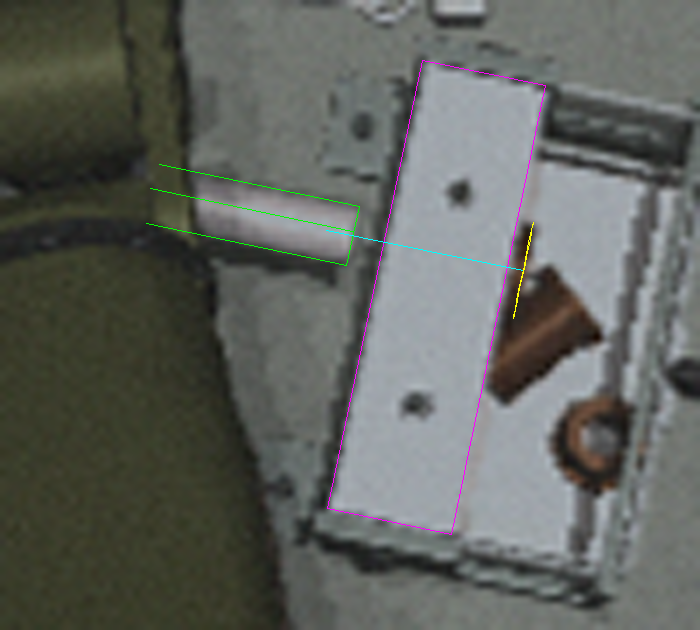

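```bash
python3 -m pendant '[[-0.08,0,0,0,0,0,1],[-0.1,0,0,0,0,0,1],[-0.07,0,0,0,0,0,1],[-0.05,0,0,0,0,0,1],[-0.05,0,0,0,0,0,1],[-0.05,0,0,0,0,0,1],[-0.05,0,0,0,0,0,1],[-0.05,0,0,0,0,0,1],[-0.05,0,0,0,0,0,1],[-0.05,0,0,0,0,0,1]]';python3 -m pendant '[[-0.05,0,0,0,0,0,1],[-0.05,0,0,0,0,0,1],[-0.05,0,0,0,0,0,1],[0,0,0,0,0,0,1],[0.05,0,0,0,0,0,1],[0.1,0,0,0,0,0,1],[0,0,0,0,0,0,1],[0,0,0,0,0,0,1]]'; python3 ov.py 26 ov6;  python3 - <<'E'
from h import *
s=cam("scene"); crop(s,250,150,350,260,5,"s16");t=cam("top"); crop(t,270,130,370,220,6,"t16")
E
```

```text
time_s: 23.07
ee_pos: [0.6247, 0.0822, 0.1662]
eef_rot: [3.141, -0.001, 1.38]
force: [-0.7, 0.7, -2.0]
grip_width: 0.0295
time_s: 23.73
ee_pos: [0.6252, 0.0838, 0.1659]
eef_rot: [-3.142, -0.0, 1.382]
force: [-0.7, -0.4, -2.5]
grip_width: 0.0295
origin in stand [ 25.9 106.1  87.5] nose [ 26.1 -23.9  87.5]
```

View pics/s16.png

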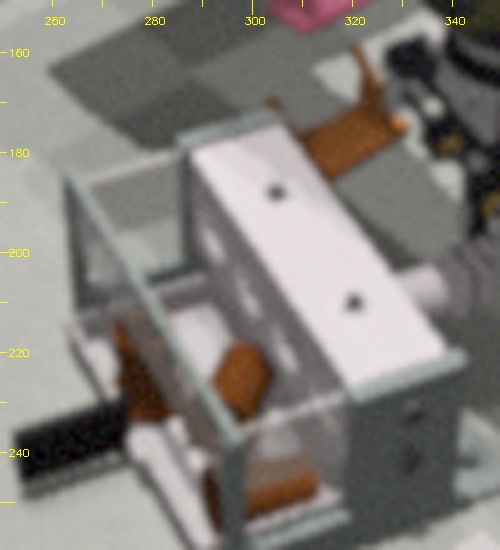

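View pics/t16.png

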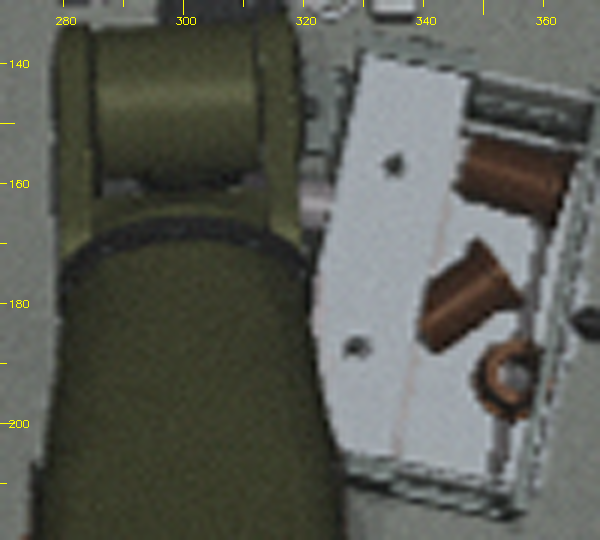

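```bash
python3 -m pendant '[[0.1,0,0,0,0,0,1],[0.2,0,0,0,0,0,1],[0.2,0,0,0,0,0,1],[0.15,0,0,0,0,0,1],[0.05,0,-0.1,0,0,0,1],[0,0,-0.2,0,0,0,1],[0,0,-0.2,0,0,0,1],[0,0,-0.15,0,0,0,1],[0,0,0,0,0,0,1]]'; python3 go.py .3945 .2144 .240 1.678
```

```text
time_s: 24.68
ee_pos: [0.642, 0.1652, 0.2491]
eef_rot: [3.135, -0.003, 1.38]
force: [0.6, 0.4, -1.5]
grip_width: 0.0299
t=24.7 pos [0.642  0.1652 0.2491] rpy [ 3.135e+00 -3.000e-03  1.380e+00] F [ 0.6  0.4 -1.5] w 0.0299 q [ 0.2   0.59  1.23 -0.    1.31  0.39]
turn [ 0.013 -0.003 -0.569] rows>= 3
shift now-axes [ 0.011 -2.103  0.062]  after-turn axes [ 0.628 -2.007  0.076] rows>= 8
```

```bash
python3 -m pendant '[[0,-0.1,0,0,0,0,1],[0,-0.2,0,0,0,0,1],[0,-0.25,0,0,0,0,1],[0,-0.25,0,0,0,0,1],[0,-0.25,0,0,0,0,1],[0,-0.25,0,0,0,0,1],[0,-0.25,0,0,0,0,1],[0,-0.25,0,0,0,0,1],[0,-0.2,0,0,0,0,1],[0,-0.1,0,0,0,0,1]]';python3 -m pendant '[[0,0,0,0,0,-0.1,1],[0,0,0,0,0,-0.14,1],[0,0,0,0,0,-0.14,1],[0,0,0,0,0,-0.12,1],[0,0,0,0,0,-0.07,1],[0,0,0,0,0,0,1],[0,0,0,0,0,0,1]]'; python3 go.py .3945 .2144 .145 1.678
```

```text
time_s: 25.52
ee_pos: [0.3913, 0.2129, 0.2435]
eef_rot: [-3.141, 0.0, 1.381]
force: [0.3, -0.3, -2.4]
grip_width: 0.0298
time_s: 26.1
ee_pos: [0.3939, 0.2126, 0.2437]
eef_rot: [-3.141, 0.0, 1.677]
force: [-0.5, 0.4, -1.8]
grip_width: 0.0296
t=26.1 pos [0.3939 0.2126 0.2437] rpy [-3.141  0.     1.677] F [-0.5  0.4 -1.8] w 0.0296 q [ 0.41  0.13  1.87 -0.    1.14  0.31]
turn [-0.     0.    -0.002] rows>= 1
shift now-axes [0.014 0.007 0.823]  after-turn axes [0.014 0.007 0.823] rows>= 3
```

```bash
python3 -m pendant '[[0.014,0.007,0.1,0,0,0,1],[0,0,0.2,0,0,0,1],[0,0,0.2,0,0,0,1],[0,0,0.15,0,0,0,1],[0,0,0.1,0,0,0,1],[0,0,0.03,0,0,0,1],[0,0,0,0,0,0,1]]'; python3 go.py .3945 .2144 .1384 1.678
python3 - <<'E'
from h import *
t=cam("top"); crop(t,240,205,320,245,9,"t17")
s=cam("scene"); crop(s,280,130,360,190,9,"s17")
E
```

```text
time_s: 26.68
ee_pos: [0.3942, 0.2144, 0.1497]
eef_rot: [-3.14, 0.001, 1.678]
force: [0.2, 1.0, -1.7]
grip_width: 0.0299
t=26.7 pos [0.3942 0.2144 0.1497] rpy [-3.140e+00  1.000e-03  1.678e+00] F [ 0.2  1.  -1.7] w 0.0299 q [ 0.42  0.28  1.95 -0.    0.92  0.31]
turn [-0.003  0.001 -0.001] rows>= 1
shift now-axes [0.    0.003 0.094]  after-turn axes [-0.     0.003  0.094] rows>= 1
```

View pics/t17.png

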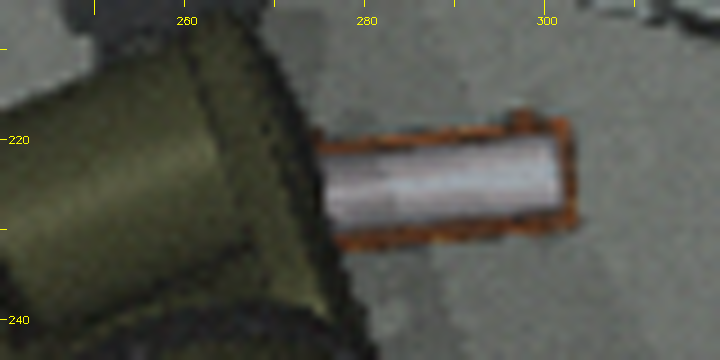

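View pics/s17.png

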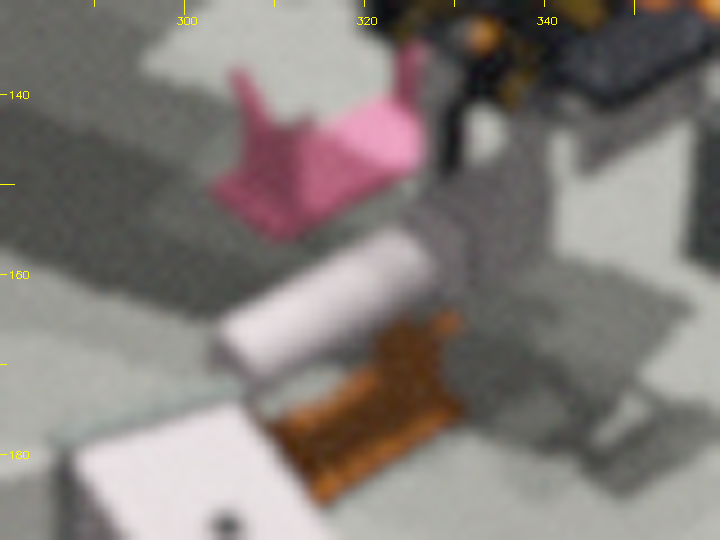

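Nose at u≈301.5 as at the start, above the brown cradle and centred on it. Next: lower it to rest and release.

```bash
python3 -m pendant '[[0,0.003,0.03,0,0,0,1],[0,0,0.03,0,0,0,1],[0,0,0.02,0,0,0,1],[0,0,0.01,0,0,0,1],[0,0,0,0,0,0,1],[0,0,0,0,0,0,1]]' 10; python3 go.py .3945 .2144 .1384 1.678; python3 -m pendant '[[0,0,0.004,0,0,0,0.3],[0,0,0,0,0,0,0.2],[0,0,0,0,0,0,0.1],[0,0,0,0,0,0,0],[0,0,0,0,0,0,-0.2],[0,0,0,0,0,0,-1],[0,0,0,0,0,0,-1],[0,0,0,0,0,0,-1],[0,0,0,0,0,0,-1],[0,0,0,0,0,0,-1]]'; python3 -m pendant '[[0,0,0,0,0,0,-1],[0,0,0,0,0,0,-1],[0,0,-0.1,0,0,0,-1],[0,0,-0.2,0,0,0,-1],[0,0,-0.25,0,0,0,-1],[0,0,-0.25,0,0,0,-1],[0,0,-0.25,0,0,0,-1],[0,0,-0.25,0,0,0,-1],[0,0,-0.2,0,0,0,-1]]';python3 go.py .5496 -.1705 .30 1.38
```

```text
time_s: 27.28
ee_pos: [0.3948, 0.2146, 0.1397]
eef_rot: [3.141, -0.0, 1.679]
force: [-0.2, -0.2, -1.5]
grip_width: 0.0299
t=27.3 pos [0.3948 0.2146 0.1397] rpy [ 3.141 -0.     1.679] F [-0.2 -0.2 -1.5] w 0.0299 q [ 0.42  0.3   1.95 -0.    0.89  0.31]
turn [ 0.    -0.     0.001] rows>= 1
shift now-axes [-0.001 -0.002  0.011]  after-turn axes [-0.001 -0.002  0.011] rows>= 1
time_s: 28.12
ee_pos: [0.3947, 0.2145, 0.1391]
eef_rot: [3.142, 0.0, 1.679]
force: [-0.0, 0.4, -0.3]
grip_width: 0.0836
time_s: 28.87
ee_pos: [0.3946, 0.2145, 0.3215]
eef_rot: [3.14, -0.001, 1.679]
force: [-0.2, 0.2, -0.3]
grip_width: 0.0942
t=28.9 pos [0.3946 0.2145 0.3215] rpy [ 3.140e+00 -1.000e-03  1.679e+00] F [-0.2  0.2 -0.3] w 0.0942 q [0.42 0.06 1.76 0.   1.32 0.31]
turn [ 0.003 -0.002  0.57 ] rows>= 3
shift now-axes [-3.329  0.939  0.179]  after-turn axes [-2.905  1.877  0.179] rows>= 12
```

```bash
python3 -m pendant '[[0,0,0,0,0,0.14,-1],[0,0,0,0,0,0.14,-1],[0,0,0,0,0,0.14,-1],[0,0,0,0,0,0.15,-1],[-0.2,0.1,0,0,0,0,-1],[-0.25,0.16,0,0,0,0,-1],[-0.25,0.16,0,0,0,0,-1],[-0.25,0.16,0,0,0,0,-1],[-0.25,0.16,0,0,0,0,-1],[-0.25,0.16,0,0,0,0,-1]]'>/dev/null;  python3 -m pendant '[[-0.25,0.16,0,0,0,0,-1],[-0.25,0.16,0,0,0,0,-1],[-0.25,0.16,0,0,0,0,-1],[-0.25,0.16,0,0,0,0,-1],[-0.25,0.16,0,0,0,0,-1],[-0.25,0.16,0,0,0,0,-1],[-0.15,0.1,0,0,0,0,-1],[0,0,0,0,0,0,-1]]'; python3 go.py .5486 -.1754 .20 1.38
python3 - <<'E'
from h import *
t=cam("top"); crop(t,240,205,320,245,9,"t18")
s=cam("scene"); crop(s,280,130,360,190,9,"s18")
E
```

```text
time_s: 30.37
ee_pos: [0.5556, -0.1987, 0.3181]
eef_rot: [-3.141, 0.0, 1.377]
force: [-0.2, 0.5, -0.7]
grip_width: 0.0938
t=30.4 pos [ 0.5556 -0.1987  0.3181] rpy [-3.141  0.     1.377] F [-0.2  0.5 -0.7] w 0.0938 q [-0.41  0.38  1.38 -0.    1.38 -0.21]
turn [-0.002  0.    -0.006] rows>= 1
shift now-axes [ 0.18  -0.094  0.985]  after-turn axes [ 0.18  -0.094  0.985] rows>= 4
```

View pics/t18.png

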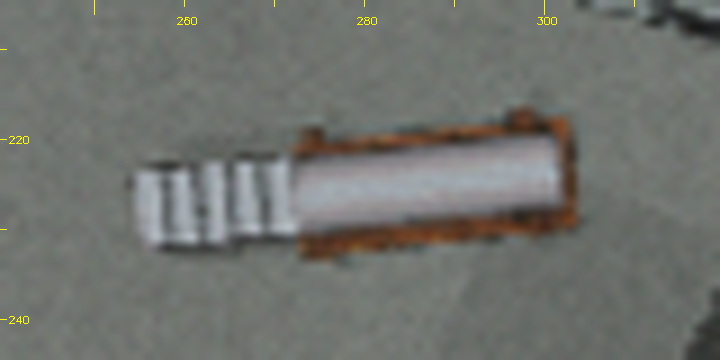

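View pics/s18.png

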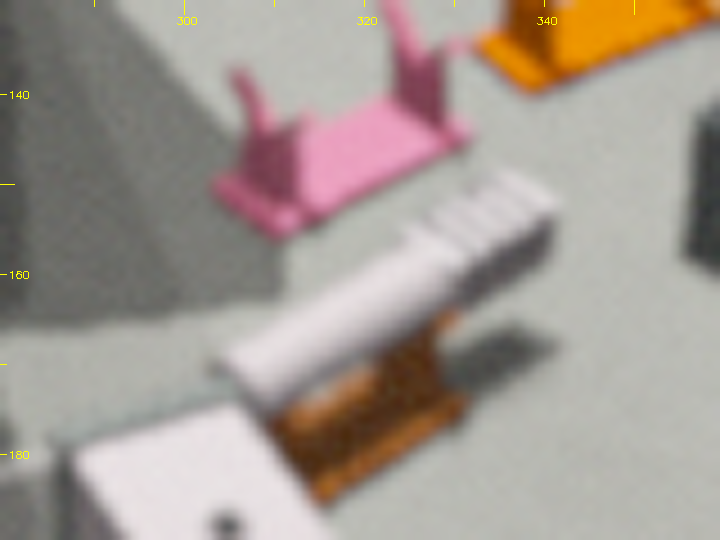

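```bash
python3 -m pendant '[[0.09,-0.05,0.1,0,0,-0.006,-1],[0.09,-0.044,0.2,0,0,0,-1],[0,0,0.25,0,0,0,-1],[0,0,0.2,0,0,0,-1],[0,0,0.2,0,0,0,-1],[0,0,0,0,0,0,-1]]'; python3 go.py .5486 -.1754 .118 1.38
python3 - <<'E'
from h import *
s=cam("scene"); crop(s,220,150,350,270,6,"s19")
E
```

```text
time_s: 30.97
ee_pos: [0.5465, -0.1702, 0.2011]
eef_rot: [-3.135, -0.001, 1.385]
force: [0.7, -0.2, -1.0]
grip_width: 0.0938
t=31.0 pos [ 0.5465 -0.1702  0.2011] rpy [-3.135e+00 -1.000e-03  1.385e+00] F [ 0.7 -0.2 -1. ] w 0.0938 q [-0.37  0.45  1.56  0.    1.14 -0.18]
turn [-0.012 -0.002  0.009] rows>= 1
shift now-axes [-0.04   0.029  0.692]  after-turn axes [-0.04   0.025  0.692] rows>= 3
```

View pics/s19.png

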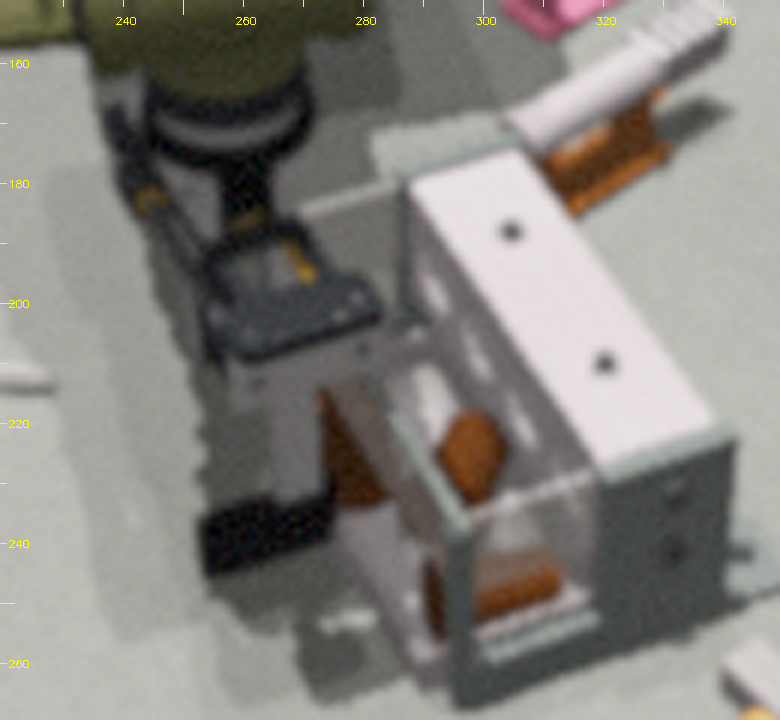

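```bash
python3 -m pendant '[[-0.04,0.02,0.1,0,0,0.005,-1],[0,0,0.2,0,0,0,-1],[0,0,0.2,0,0,0,-1],[0,0,0.15,0,0,0,-1],[0,0,0.03,0,0,0,-1],[0,0,0,0,0,0,-1]]'; python3 go.py .5486 -.1754 .118 1.38; python3 -m pendant '[[0,0,0,0,0,0,1],[0,0,0,0,0,0,1],[0,0,0,0,0,0,1],[0,0,0,0,0,0,1],[0,0,0,0,0,0,1],[0,0,0,0,0,0,1],[0,0,0,0,0,0,1],[0,0,0,0,0,0,1],[0,0,0,0,0,0,1],[0,0,0,0,0,0,1]]' 20; python3 -m pendant '[[0,0,0,0,0,0,1],[0,0,0,0,0,0,1],[0,0,0,0,0,0,1],[0,0,0,0,0,0,1]]' 60
```

```text
time_s: 31.52
ee_pos: [0.5497, -0.1772, 0.1236]
eef_rot: [-3.141, -0.0, 1.381]
force: [-0.9, -0.1, 0.2]
grip_width: 0.0938
t=31.5 pos [ 0.5497 -0.1772  0.1236] rpy [-3.141 -0.     1.381] F [-0.9 -0.1  0.2] w 0.0938 q [-0.38  0.56  1.59  0.    0.98 -0.19]
turn [-0.001 -0.     0.001] rows>= 1
shift now-axes [ 0.013 -0.012  0.047]  after-turn axes [ 0.013 -0.012  0.047] rows>= 1
time_s: 32.35
ee_pos: [0.5496, -0.1771, 0.1235]
eef_rot: [-3.142, -0.0, 1.381]
force: [0.3, -0.1, 0.0]
grip_width: 0.0306
time_s: 32.68
ee_pos: [0.5495, -0.1771, 0.1234]
eef_rot: [-3.141, 0.0, 1.381]
force: [0.2, -0.1, 0.3]
grip_width: 0.0118
```

```bash
python3 -m pendant '[[-0.02,0,-0.008,0,0,0,1],[-0.04,0,0,0,0,0,1],[-0.06,0,0,0,0,0,1],[-0.08,0,0,0,0,0,1],[-0.1,0,0,0,0,0,1],[-0.1,0,0,0,0,0,1],[-0.1,0,0,0,0,0,1],[-0.1,0,0,0,0,0,1],[-0.1,0,0,0,0,0,1],[-0.1,0,0,0,0,0,1]]'; python3 -m pendant '[[-0.1,0,0,0,0,0,1],[-0.1,0,0,0,0,0,1],[-0.1,0,0,0,0,0,1],[-0.09,0,0,0,0,0,1],[-0.07,0,0,0,0,0,1],[-0.05,0,0,0,0,0,1],[-0.03,0,0,0,0,0,1],[0,0,0,0,0,0,1]]'
python3 - <<'E'
from h import *
print(ctrl.get_obs()['moment'])
s=cam("scene"); crop(s,180,150,340,300,5,"s20");t=cam("top"); crop(t,300,120,460,250,5,"t20")
E
```

```text
time_s: 33.52
ee_pos: [0.5311, -0.2728, 0.1244]
eef_rot: [3.142, 0.0, 1.38]
force: [0.1, 0.3, -3.9]
grip_width: 0.0117
time_s: 34.18
ee_pos: [0.519, -0.3355, 0.1244]
eef_rot: [3.142, -0.0, 1.38]
force: [-0.9, 0.3, -3.2]
grip_width: 0.0115
[-0.32327025  0.05144196  0.07264642]
```

View pics/s20.png

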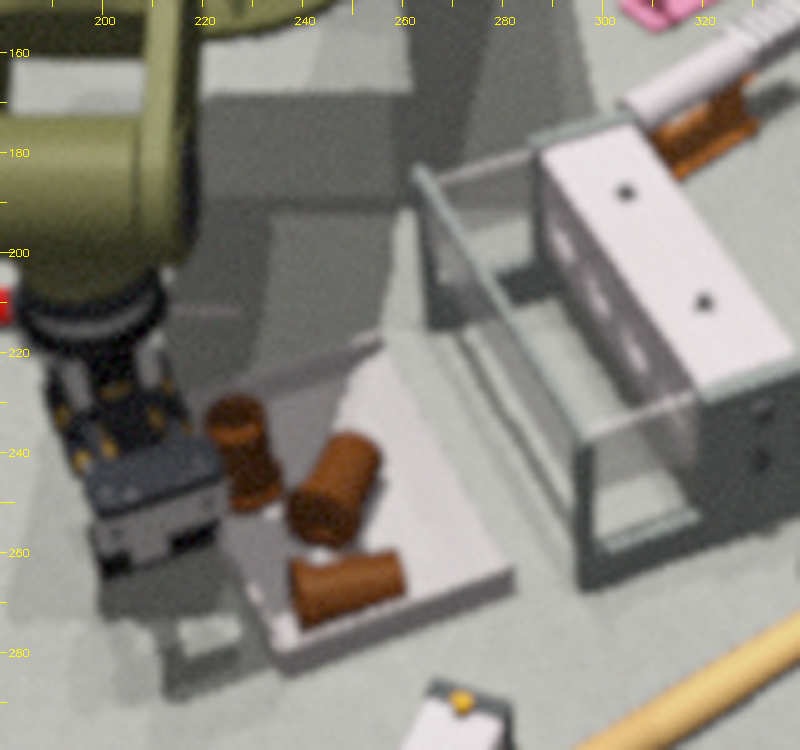

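View pics/t20.png

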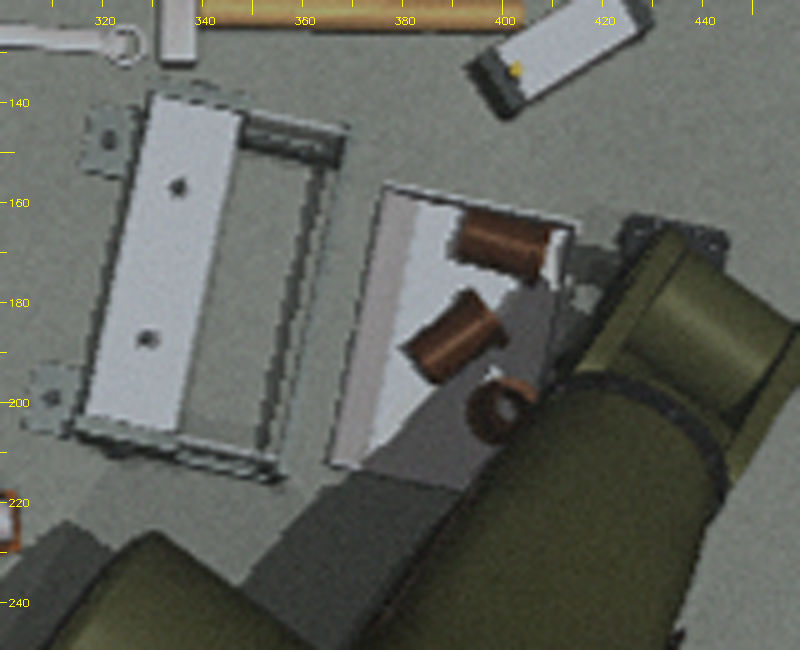

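```bash
python3 -m pendant '[[0,0,-0.03,0,0,0,1],[0,0,-0.06,0,0,0,1],[0,0,-0.06,0,0.03,0,1],[0,0,-0.06,0,0.05,0,1],[0,0,-0.06,0,0.05,0,1],[0,0,-0.06,0,0.03,0,1],[0,0,-0.03,0,0,0,1],[0,0,0,0,0,0,1],[0,0,0,0,0,0,1]]'
python3 - <<'E'
from h import *
print(ctrl.get_obs()['moment'])
s=cam("scene"); crop(s,180,150,340,300,5,"s21");t=cam("top"); crop(t,300,120,460,250,5,"t21")
E
```

```text
time_s: 35.03
ee_pos: [0.519, -0.3361, 0.1678]
eef_rot: [3.141, -0.083, 1.381]
force: [0.2, 0.3, -3.9]
grip_width: 0.0114
[-0.43465999  0.01384636  0.03874732]
```

View pics/s21.png

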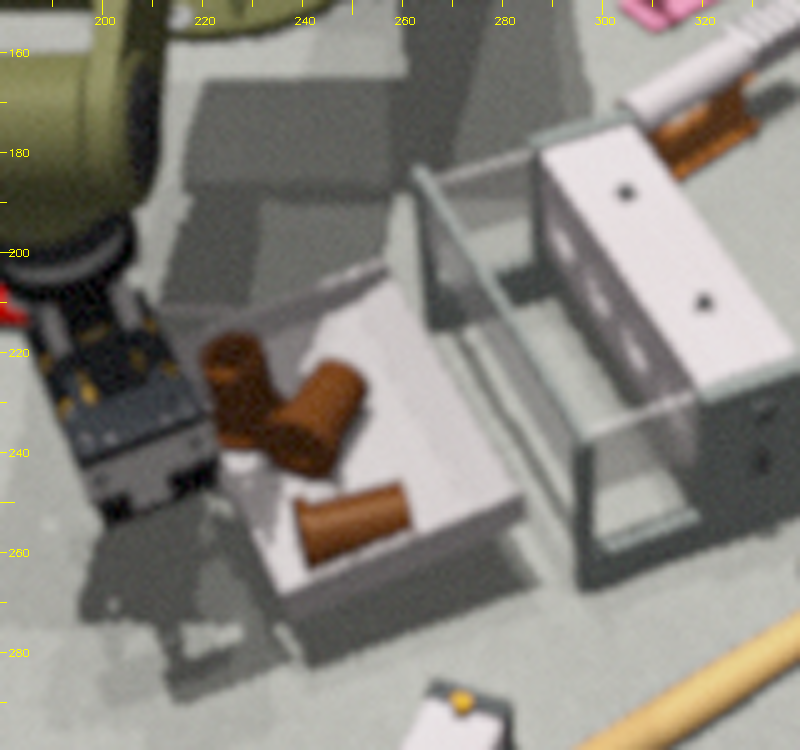

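```bash
python3 -m pendant '[[0,0,-0.05,0,0,0,1],[0,0,-0.1,0,0,0,1],[0,0,-0.15,0,0,0,1],[0,0,-0.2,0,0,0,1],[0,0,-0.2,0,0,0,1],[0,0,-0.2,0,0,0,1],[0,0,-0.2,0,0,0,1],[0,0,-0.15,0,0,0,1],[0,0,-0.1,0,0,0,1],[0,0,-0.05,0,0,0,1]]'; python3 go.py .55 .28 .34 1.381 .083
```

```text
time_s: 35.97
ee_pos: [0.5163, -0.3502, 0.3375]
eef_rot: [3.139, -0.082, 1.381]
force: [-0.6, -0.3, -4.6]
grip_width: 0.0116
t=36.0 pos [ 0.5163 -0.3502  0.3375] rpy [ 3.139 -0.082  1.381] F [-0.6 -0.3 -4.6] w 0.0116 q [-0.68  0.46  1.22  0.07  1.49 -0.49]
turn [ 0.005  0.001 -0.   ] rows>= 1
shift now-axes [ 5.194 -0.717  0.406]  after-turn axes [ 5.194 -0.715  0.411] rows>= 18
```

```bash
python3 -m pendant '[[0.04,-0.006,0.003,0,0,0,1],[0.08,-0.011,0.006,0,0,0,1],[0.12,-0.016,0.009,0,0,0,1],[0.16,-0.022,0.013,0,0,0,1],[0.2,-0.028,0.016,0,0,0,1],[0.2,-0.028,0.016,0,0,0,1],[0.2,-0.028,0.016,0,0,0,1],[0.2,-0.028,0.016,0,0,0,1],[0.2,-0.028,0.016,0,0,0,1],[0.2,-0.028,0.016,0,0,0,1]]'; python3 -m pendant '[[0.2,-0.028,0.016,0,0,0,1],[0.2,-0.028,0.016,0,0,0,1],[0.2,-0.028,0.016,0,0,0,1],[0.2,-0.028,0.016,0,0,0,1],[0.2,-0.028,0.016,0,0,0,1],[0.2,-0.028,0.016,0,0,0,1],[0.2,-0.028,0.016,0,0,0,1],[0.2,-0.028,0.016,0,0,0,1],[0.2,-0.028,0.016,0,0,0,1],[0.2,-0.028,0.016,0,0,0,1]]'; python3 -m pendant '[[0.2,-0.028,0.016,0,0,0,1],[0.2,-0.028,0.016,0,0,0,1],[0.2,-0.028,0.016,0,0,0,1],[0.2,-0.028,0.016,0,0,0,1],[0.16,-0.022,0.013,0,0,0,1],[0.12,-0.016,0.01,0,0,0,1],[0.08,-0.011,0.006,0,0,0,1],[0.04,-0.006,0.003,0,0,0,1],[0,0,0,0,0,0,1],[0,0,0,0,0,0,1]]'; python3 go.py .55 .28 .34 1.381 .083;  python3 - <<'E'
from h import *
for n in("scene","top"):
    d=cam(n);cv2.imwrite(f"pics/{n}22.png",d["image"][:,:,::-1])
E
```

```text
time_s: 36.8
ee_pos: [0.5259, -0.1532, 0.335]
eef_rot: [-3.14, -0.084, 1.381]
force: [0.3, -0.7, -3.8]
grip_width: 0.0118
time_s: 37.63
ee_pos: [0.5377, 0.0893, 0.3359]
eef_rot: [-3.14, -0.083, 1.381]
force: [-0.3, -0.0, -2.2]
grip_width: 0.012
time_s: 38.47
ee_pos: [0.5464, 0.2322, 0.3372]
eef_rot: [-3.141, -0.083, 1.38]
force: [-0.2, -0.1, -3.4]
grip_width: 0.0113
t=38.5 pos [0.5464 0.2322 0.3372] rpy [-3.141 -0.083  1.38 ] F [-0.2 -0.1 -3.4] w 0.0113 q [0.32 0.36 1.37 0.07 1.38 0.5 ]
turn [-0.001 -0.001 -0.001] rows>= 1
shift now-axes [ 0.398 -0.046  0.01 ]  after-turn axes [ 0.398 -0.046  0.01 ] rows>= 2
```

View pics/scene22.png

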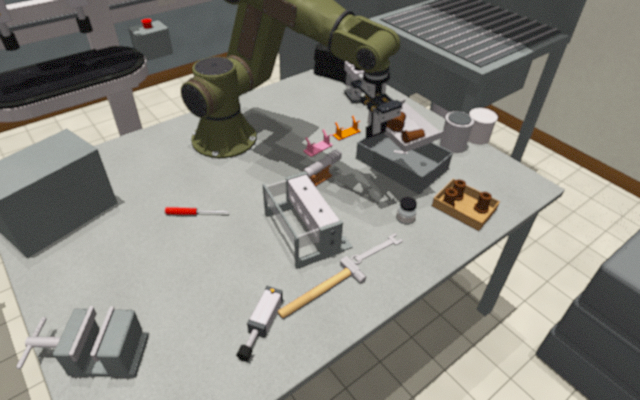

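View pics/top22.png

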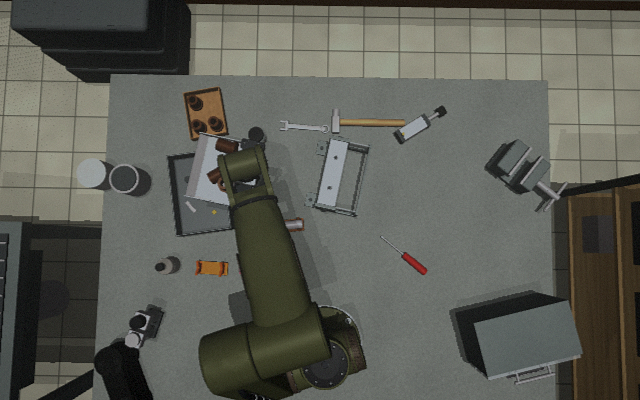

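```bash
python3 go.py .609 .256 .34 2.094 .083
```

```text
t=38.6 pos [0.5466 0.2318 0.3374] rpy [-3.142 -0.084  1.38 ] F [-0.2 -0.1 -3.4] w 0.0115 q [0.32 0.36 1.37 0.07 1.38 0.5 ]
turn [ 1.130e-01 -1.000e-03 -1.359e+00] rows>= 7
shift now-axes [0.297 0.472 0.003]  after-turn axes [-0.083  0.551 -0.028] rows>= 2
```

```bash
python3 -m pendant '[[0,0,0,0.003,0,-0.04,1],[0,0,0,0.007,0,-0.08,1],[0,0,0,0.01,0,-0.12,1],[0,0,0,0.013,0,-0.15,1],[0,0,0,0.013,0,-0.15,1],[0,0,0,0.013,0,-0.15,1],[0,0,0,0.013,0,-0.15,1],[0,0,0,0.013,0,-0.15,1],[0,0,0,0.01,0,-0.13,1],[0,0,0,0.009,0,-0.11,1]]';python3 -m pendant '[[0,0,0,0.006,0,-0.08,1],[0,0,0,0.003,0,-0.045,1],[0,0.05,0,0,0,0,1],[-0.02,0.1,0,0,0,0,1],[-0.02,0.15,0,0,0,0,1],[-0.02,0.13,0,0,0,0,1],[-0.02,0.08,0,0,0,0,1],[0,0.04,0,0,0,0,1],[0,0,0,0,0,0,1]]'; python3 go.py .609 .256 .34 2.094 .083;python3 - <<'E'
from h import *
s=cam("scene"); crop(s,320,70,480,200,5,"s23");t=cam("top"); crop(t,150,100,310,250,5,"t23")
E
```

```text
time_s: 39.4
ee_pos: [0.5467, 0.232, 0.3376]
eef_rot: [3.141, -0.084, 2.031]
force: [-0.6, -0.1, -2.8]
grip_width: 0.0118
time_s: 40.15
ee_pos: [0.6091, 0.2574, 0.336]
eef_rot: [-3.141, -0.084, 2.092]
force: [0.4, 0.0, -3.2]
grip_width: 0.0114
t=40.1 pos [0.6091 0.2574 0.336 ] rpy [-3.141 -0.084  2.092] F [ 0.4  0.  -3.2] w 0.0114 q [ 0.32  0.54  1.11  0.08  1.51 -0.2 ]
turn [ 0.    -0.002 -0.004] rows>= 1
shift now-axes [-0.007 -0.007 -0.034]  after-turn axes [-0.007 -0.007 -0.034] rows>= 1
```

View pics/s23.png

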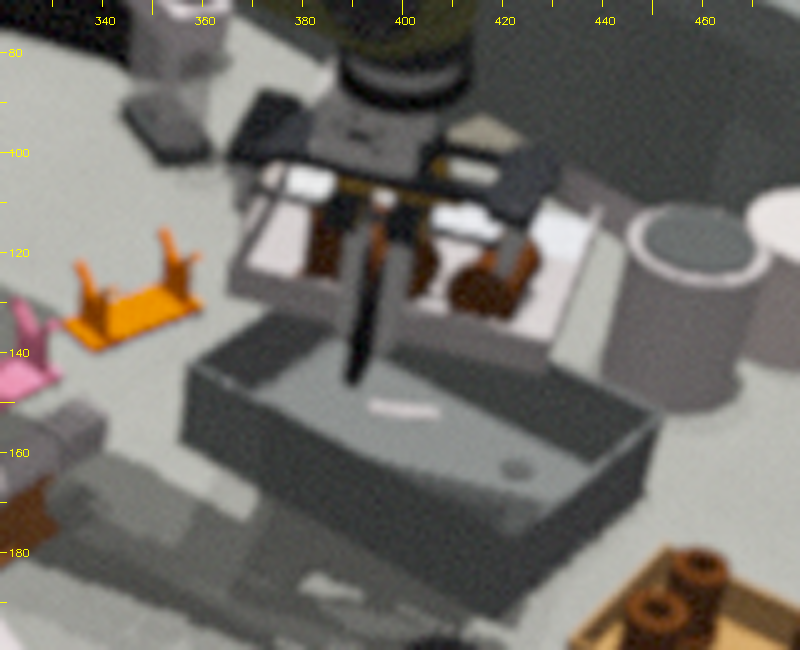

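View pics/t23.png

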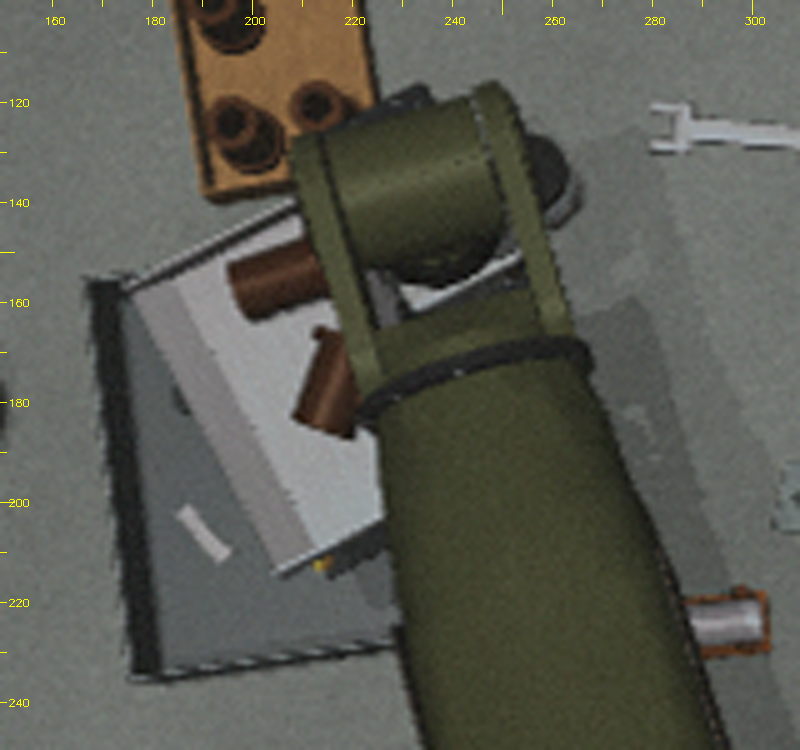

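```bash
python3 -m pendant '[[0,0,0.05,0,0,0,1],[0,0,0.1,0,0,0,1],[0,0,0.15,0,0,0,1],[0,0,0.18,0,0,0,1],[0,0,0.18,0,0,0,1],[0,0,0.15,0,0,0,1],[0,0,0.1,0,0,0,1],[0,0,0.05,0,0,0,1],[0,0,0,0,0,0,1]]'; python3 -m pendant '[[0.03,0,-0.05,0,-0.07,0,1],[0.06,0,-0.1,0,-0.13,0,1],[0.06,0,-0.1,0,-0.13,0,1],[0.06,0,-0.1,0,-0.13,0,1],[0,0,0,0,0,0,1]]';cat > lip.py <<'E'
from h import *
o=ctrl.get_obs();p=np.array(o["ee_pos"]);Rc=R.from_euler("xyz",o["eef_rot"])
z=Rc.apply([0,0,1]);x=Rc.apply([1,0,0])
L=p+Rc.apply([.184,0,.109]);ends=[p+Rc.apply([.184,s*.102,.109]) for s in(1,-1)]
def b(P): return (R.from_euler("z",-.158).apply(P-np.array([.51,.4325,0]))*1e3).round(0)
print("t %.1f"%o["time_s"],"tcp",p.round(3),"tilt front-down deg %.1f"%np.degrees(np.arcsin(-x[2])),"lip",L.round(3),"in bin frame",b(L),b(ends[0]),b(ends[1]),"q",np.round(o["qpos"],2),"F",np.round(o["force"],1))
E
python3 lip.py
```

```text
time_s: 41.0
ee_pos: [0.6033, 0.2656, 0.2205]
eef_rot: [-3.14, -0.084, 2.093]
force: [-0.6, 0.1, -2.5]
grip_width: 0.0117
time_s: 41.42
ee_pos: [0.5907, 0.2897, 0.2674]
eef_rot: [3.136, 0.16, 2.094]
force: [-0.3, 0.1, -2.6]
grip_width: 0.0117
t 41.4 tcp [0.591 0.29  0.267] tilt front-down deg 9.2 lip [0.509 0.432 0.13 ] in bin frame [ -1.  -0. 130.] [ 94.  36. 131.] [-96. -37. 130.] q [ 0.44  0.57  1.23 -0.16  1.33 -0.04] F [-0.3  0.1 -2.6]
```

```bash
python3 -m pendant '[[-0.02,0,0.0,0,-0.07,0,1],[0.0,0,-0.05,0,-0.13,0,1],[0.0,0,-0.05,0,-0.13,0,1],[0.02,0,-0.06,0,-0.13,0,1],[0.04,0,-0.06,0,-0.1,0,1],[0,0,0,0,0,0,1]]' >/dev/null; python3 lip.py
python3 - <<'E'
from h import *
s=cam("scene"); crop(s,320,70,480,200,5,"s24");t=cam("top"); crop(t,150,100,310,250,5,"t24")
E
```

```text
t 41.9 tcp [0.585 0.299 0.287] tilt front-down deg 25.8 lip [0.526 0.402 0.109] in bin frame [ 11. -33. 109.] [106.   4. 109.] [-85. -69. 109.] q [ 0.53  0.57  1.22 -0.46  1.38  0.1 ] F [-0.   0.5 -2.5]
```

View pics/s24.png

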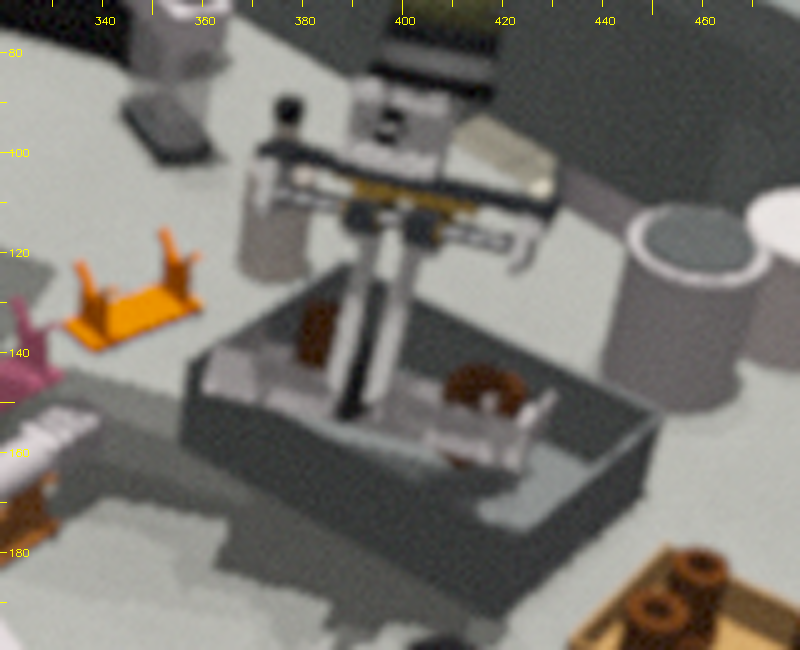

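View pics/t24.png

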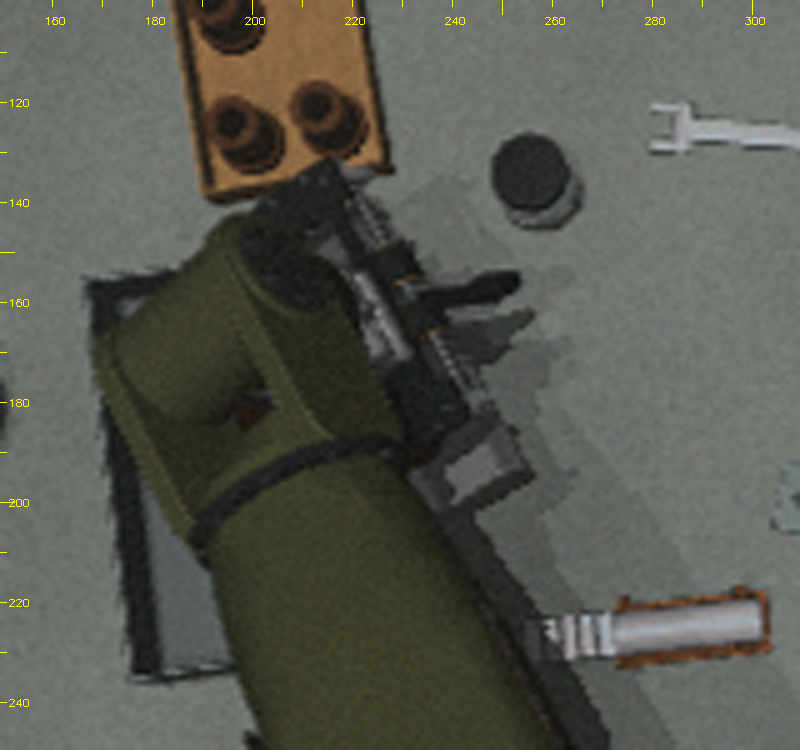

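```bash
cat > tov.py <<'E'
from h import *
import sys
name=sys.argv[1]
o=ctrl.get_obs();p=np.array(o["ee_pos"]);Rc=R.from_euler("xyz",o["eef_rot"])
# tray pt (x,y,z mm) -> tool: x=y+114, y=x, z=123.4-z
T=lambda a:p+Rc.apply([(a[1]+114)/1e3,a[0]/1e3,(123.4-a[2])/1e3])
s=cam("scene");u0,v0,u1,v1,k=320,70,480,200,5
im=cv2.resize(s["image"][v0:v1,u0:u1,::-1],None,fx=k,fy=k,interpolation=cv2.INTER_CUBIC)
def L(a,b,c):
    q=((w2p(s,[T(a),T(b)])-[u0,v0]+.5)*k).astype(int);cv2.line(im,tuple(map(int,q[0])),tuple(map(int,q[1])),c,1)
r=[(-102,70,14),(102,70,14),(102,-70,28),(-102,-70,28)]
for i in range(4):L(r[i],r[(i+1)%4],(0,255,0))
for x in(-102,102):L((x,-70,28),(x,-70,0),(0,255,0))
L((-102,-70,0),(102,-70,0),(0,255,255));L((0,-70,56),(0,-142,56),(255,0,255));L((0,-142,14),(0,-142,56),(255,0,255))
cv2.imwrite("pics/"+name+".png",im);print(o["moment"],o["force"])
E
python3 tov.py to1
```

```text
[ 0.09708416 -0.02778205 -0.03022959] [ 0.49890937  0.15862561 -2.55941759]
```

View pics/to1.png

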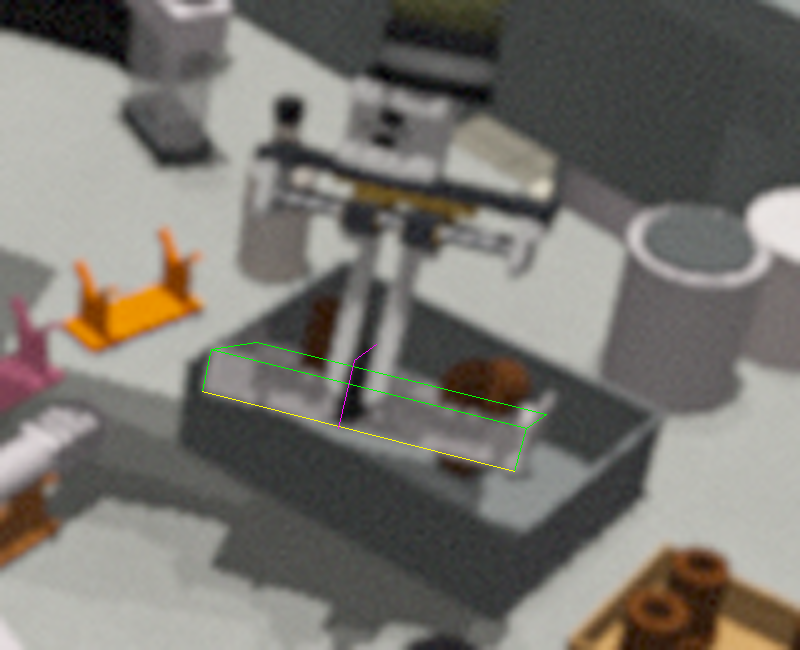

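```bash
python3 -m pendant '[[0.04,0,-0.06,0,-0.08,0,1],[0.06,0,-0.1,0,-0.13,0,1],[0.06,0,-0.1,0,-0.13,0,1],[0.06,0,-0.1,0,-0.13,0,1],[0.06,0,-0.1,0,-0.13,0,1],[0.06,0,-0.1,0,-0.13,0,1],[0.06,0,-0.1,0,-0.13,0,1],[0.06,0,-0.1,0,-0.13,0,1],[0,0,0,0,0,0,1],[0,0,0,0,0,0,1]]' >/dev/null; python3 lip.py;python3 tov.py to2
```

```text
t 42.9 tcp [0.536 0.384 0.322] tilt front-down deg 55.3 lip [0.528 0.397 0.109] in bin frame [ 12. -38. 109.] [107.  -2. 108.] [-83. -74. 109.] q [ 0.78  0.66  1.13 -0.92  1.65  0.32] F [-0.2 -0.3 -1.9]
[ 0.45998204  0.19332597 -0.01504005] [-0.16324496 -0.26710401 -1.89405353]
```

View pics/to2.png

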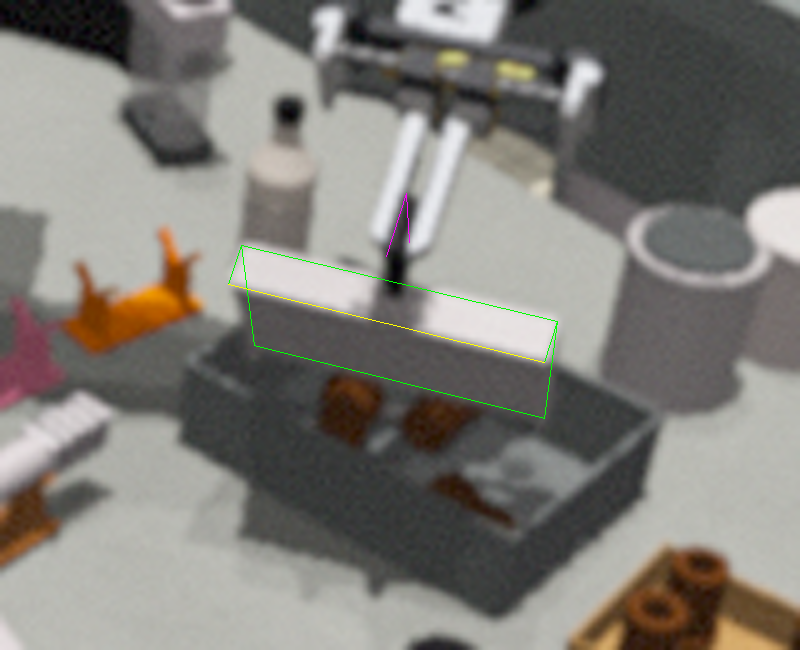

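```bash
python3 -m pendant '[[-0.1,0,-0.07,0,0,0,1],[-0.15,0,-0.1,0,0,0,1],[-0.15,0,-0.1,0,0,0,1],[-0.06,0,0.1,0,0.13,0,1],[-0.06,0,0.1,0,0.13,0,1],[-0.06,0,0.1,0,0.13,0,1],[-0.06,0,0.1,0,0.13,0,1],[-0.06,0,0.1,0,0.13,0,1],[-0.06,0,0.1,0,0.13,0,1],[-0.06,0,0.1,0,0.13,0,1]]' >/dev/null;python3 -m pendant '[[-0.06,0,0.1,0,0.13,0,1],[-0.06,0,0.1,0,0.13,0,1],[-0.06,0,0.1,0,0.13,0,1],[-0.06,0,0.1,0,0.13,0,1],[-0.06,0,0.1,0,0.13,0,1],[-0.06,0,0.1,0,0.13,0,1],[-0.06,0,0.1,0,0.13,0,1],[0,0,0,0,0,0,1]]'; python3 lip.py;  python3 - <<'E'
from h import *
s=cam("scene"); crop(s,320,70,480,200,5,"s25");t=cam("top"); crop(t,150,100,310,250,5,"t25")
E
python3 go.py .547 .232 .34 1.381
```

```text
time_s: 44.45
ee_pos: [0.6193, 0.2372, 0.2889]
eef_rot: [3.141, 0.012, 2.089]
force: [0.3, -1.2, -2.5]
grip_width: 0.0113
t 44.5 tcp [0.619 0.237 0.289] tilt front-down deg 0.7 lip [0.529 0.396 0.178] in bin frame [ 13. -39. 178.] [108.  -3. 178.] [-83. -75. 178.] q [ 0.31  0.57  1.18 -0.01  1.4  -0.2 ] F [ 0.3 -1.2 -2.5]
t=44.5 pos [0.6187 0.2394 0.2908] rpy [3.14  0.018 2.091] F [-0.1 -0.1 -1.5] w 0.0114 q [ 0.32  0.57  1.17 -0.02  1.4  -0.2 ]
turn [0.015 0.031 1.356] rows>= 7
shift now-axes [ 0.236 -0.548 -0.416]  after-turn axes [-0.173 -0.575 -0.41 ] rows>= 3
```

View pics/s25.png

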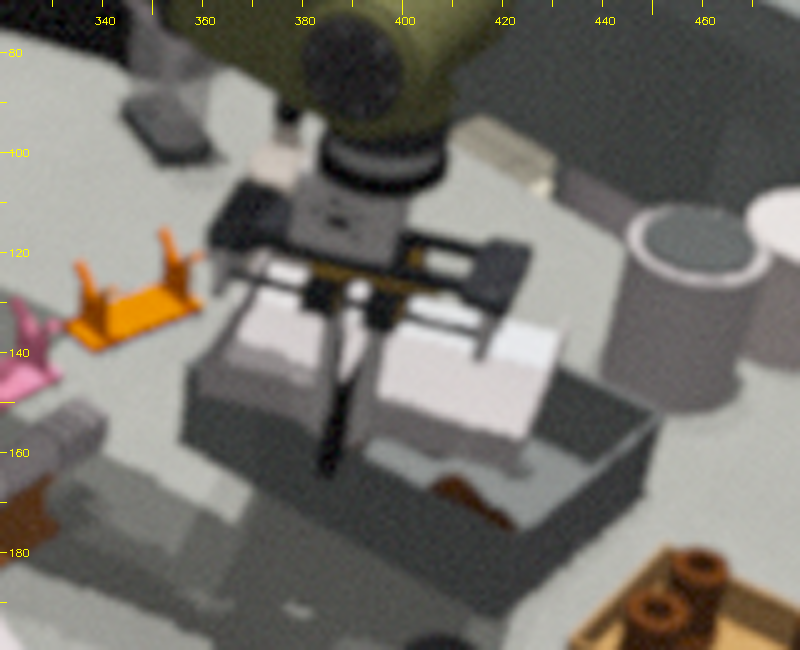

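```bash
python3 -m pendant '[[0,0,-0.1,0,0.01,0.1,1],[0,0,-0.15,0,0.02,0.15,1],[0,0,-0.15,0,0,0.17,1],[0,0,0,0,0,0.17,1],[0,0,0,0,0,0.17,1],[0,0,0,0,0,0.17,1],[0,0,0,0,0,0.17,1],[0,0,0,0,0,0.17,1],[0,0,0,0,0,0.08,1],[0,0,0,0,0,0,1]]'>/dev/null; python3 go.py .5153 -.3974 .33 1.381
```

```text
t=45.4 pos [0.6176 0.2415 0.3392] rpy [ 3.137e+00 -1.000e-03  1.385e+00] F [ 0.3  0.4 -2.1] w 0.0121 q [ 0.32  0.54  1.1  -0.    1.5   0.5 ]
turn [ 0.008 -0.002  0.007] rows>= 1
shift now-axes [-5.39   0.146  0.073]  after-turn axes [-5.389  0.167  0.077] rows>= 18
```

```bash
python3 -m pendant '[[-0.1,0.003,0,0,0,0.007,1],[-0.2,0.006,0,0,0,0,1],[-0.25,0.008,0,0,0,0,1],[-0.25,0.008,0,0,0,0,1],[-0.25,0.008,0,0,0,0,1],[-0.25,0.008,0,0,0,0,1],[-0.25,0.008,0,0,0,0,1],[-0.25,0.008,0,0,0,0,1],[-0.25,0.008,0,0,0,0,1],[-0.25,0.008,0,0,0,0,1]]'; python3 -m pendant '[[-0.25,0.008,0,0,0,0,1],[-0.25,0.008,0,0,0,0,1],[-0.25,0.008,0,0,0,0,1],[-0.25,0.008,0,0,0,0,1],[-0.25,0.008,0,0,0,0,1],[-0.25,0.008,0,0,0,0,1],[-0.25,0.008,0,0,0,0,1],[-0.25,0.008,0,0,0,0,1],[-0.25,0.008,0,0,0,0,1],[-0.2,0.008,0,0,0,0,1]]'; python3 -m pendant '[[-0.2,0.008,0,0,0,0,1],[-0.15,0,0,0,0,0,1],[-0.05,0,0,0,0,0,1],[0,0,0,0,0,0.1,1],[0,0,0,0,0,0.17,1],[0,0,0,0,0,0.17,1],[0,0,0,0,0,0.17,1],[0,0,0,0,0,0.17,1],[0,0,0,0,0,0.17,1],[0,0,0,0,0,0.12,1]]'; python3 go.py .5153 -.3974 .22 .809
```

```text
time_s: 46.22
ee_pos: [0.5739, -0.0337, 0.338]
eef_rot: [3.139, -0.0, 1.384]
force: [-0.1, 1.1, -1.5]
grip_width: 0.0117
time_s: 47.05
ee_pos: [0.5278, -0.3248, 0.3377]
eef_rot: [3.14, 0.001, 1.383]
force: [-0.2, 0.7, -1.7]
grip_width: 0.0115
time_s: 47.88
ee_pos: [0.5209, -0.3692, 0.3374]
eef_rot: [3.141, -0.001, 0.819]
force: [-0.1, 0.6, -1.4]
grip_width: 0.0116
t=47.9 pos [ 0.5209 -0.3692  0.3374] rpy [ 3.141e+00 -1.000e-03  8.190e-01] F [-0.1  0.6 -1.4] w 0.0116 q [-0.67  0.48  1.19  0.    1.47  0.08]
turn [ 0.002 -0.002  0.019] rows>= 1
shift now-axes [-0.205  0.125  0.978]  after-turn axes [-0.202  0.128  0.978] rows>= 4
```

```bash
python3 -m pendant '[[-0.1,0.06,0.1,0,0,0.019,1],[-0.1,0.068,0.25,0,0,0,1],[0,0,0.25,0,0,0,1],[0,0,0.25,0,0,0,1],[0,0,0.2,0,0,0,1],[0,0,0.2,0,0,0,1],[0,0,0.2,0,0,0,1],[0,0,0.1,0,0,0,1],[0,0,0,0,0,0,1],[0,0,0,0,0,0,1]]'; python3 go.py .5153 -.3974 .1234 .809
python3 - <<'E'
from h import *
t=cam("top"); crop(t,300,100,470,250,4.6,"t26");s=cam("scene"); crop(s,160,190,290,320,5,"s26")
E
```

```text
time_s: 48.72
ee_pos: [0.5159, -0.398, 0.151]
eef_rot: [3.141, -0.001, 0.813]
force: [-0.2, -0.1, -0.8]
grip_width: 0.0118
t=48.7 pos [ 0.5159 -0.398   0.151 ] rpy [ 3.141e+00 -1.000e-03  8.130e-01] F [-0.2 -0.1 -0.8] w 0.0118 q [-0.71  0.67  1.34  0.    1.13  0.04]
turn [ 0.    -0.003  0.008] rows>= 1
shift now-axes [-0.    -0.007  0.23 ]  after-turn axes [-0.    -0.007  0.23 ] rows>= 1
```

View pics/s26.png

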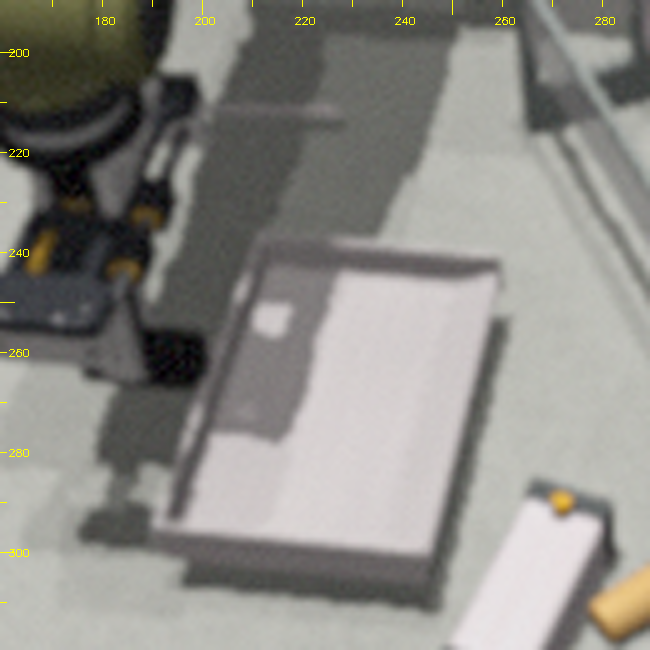

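```bash
python3 -m pendant '[[-0.05,0,0.05,0,0,0,1],[0,0,0.06,0,0,0,1],[0,0,0.05,0,0,0,1],[0,0,0.03,0,0,0,1],[0,0,0.02,0,0,0,1],[0,0,0.01,0,0,0,1],[0,0,0,0,0,0,1]]'; python3 -m pendant '[[0,0,0.01,0,0,0,1],[0,0,0,0,0,0,1]]'
```

```text
time_s: 49.4
ee_pos: [0.5119, -0.4019, 0.124]
eef_rot: [-3.141, -0.002, 0.812]
force: [0.2, 0.6, -2.2]
grip_width: 0.0118
time_s: 49.57
ee_pos: [0.5121, -0.4021, 0.1235]
eef_rot: [3.141, -0.002, 0.812]
force: [0.9, -1.0, -0.6]
grip_width: 0.0118
```

```bash
python3 -m pendant '[[0,0,0.004,0,0,0,1],[0,0,0,0,0,0,0.5],[0,0,0,0,0,0,0.2],[0,0,0,0,0,0,0],[0,0,0,0,0,0,-1],[0,0,0,0,0,0,-1],[0,0,0,0,0,0,-1],[0,0,0,0,0,0,-1],[0,0,0,0,0,0,-1],[0,0,0,0,0,0,-1]]'; python3 -m pendant '[[0,0,0,0,0,0,-1],[0,0,-0.1,0,0,0,-1],[0,0,-0.2,0,0,0,-1],[0,0,-0.25,0,0,0,-1],[0,0,-0.25,0,0,0,-1],[0,0,-0.25,0,0,0,-1],[0,0,-0.25,0,0,0,-1],[0,0,-0.2,0,0,0,-1],[0,0,0,0,0,0,-1]]';python3 -m pendant '[[-0.1,0,0,0,0,0,-1],[-0.2,0,0,0,0,0,-1],[-0.2,0,0,0,0,0,-1],[-0.2,-0.1,0,0,0,0,-1],[-0.2,-0.1,0,0,0,0,-1],[-0.1,-0.1,0,0,0,0,-1],[0,0,0,0,0,0,-1]]'
python3 - <<'E'
from h import *
for n in("scene","top"):
    d=cam(n);cv2.imwrite(f"pics/{n}30.png",d["image"][:,:,::-1])
    if n=="top": crop(d,150,130,310,250,5,"t30b")
    else: crop(d,280,110,460,230,4.4,"s30b")
E
```

```text
time_s: 50.4
ee_pos: [0.5119, -0.402, 0.1226]
eef_rot: [3.141, -0.002, 0.812]
force: [0.5, 0.6, -0.1]
grip_width: 0.0683
time_s: 51.15
ee_pos: [0.5122, -0.4026, 0.3097]
eef_rot: [3.132, -0.002, 0.812]
force: [0.5, 0.1, 0.5]
grip_width: 0.0942
time_s: 51.73
ee_pos: [0.3997, -0.4655, 0.3016]
eef_rot: [-3.14, -0.001, 0.809]
force: [0.8, 0.3, 1.5]
grip_width: 0.0941
```

View pics/scene30.png

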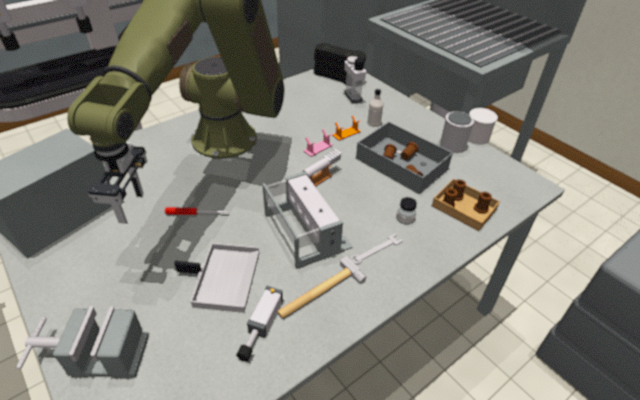

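View pics/top30.png

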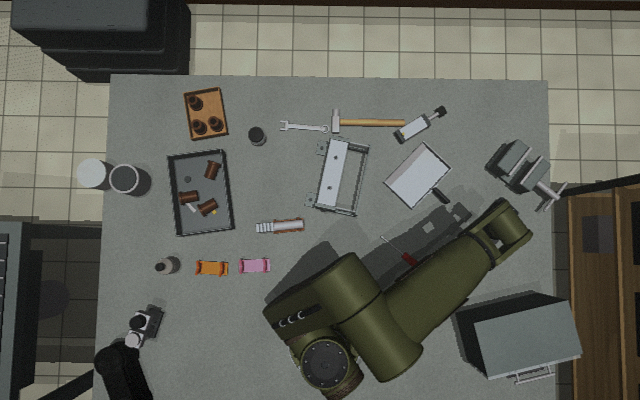

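View pics/t30b.png

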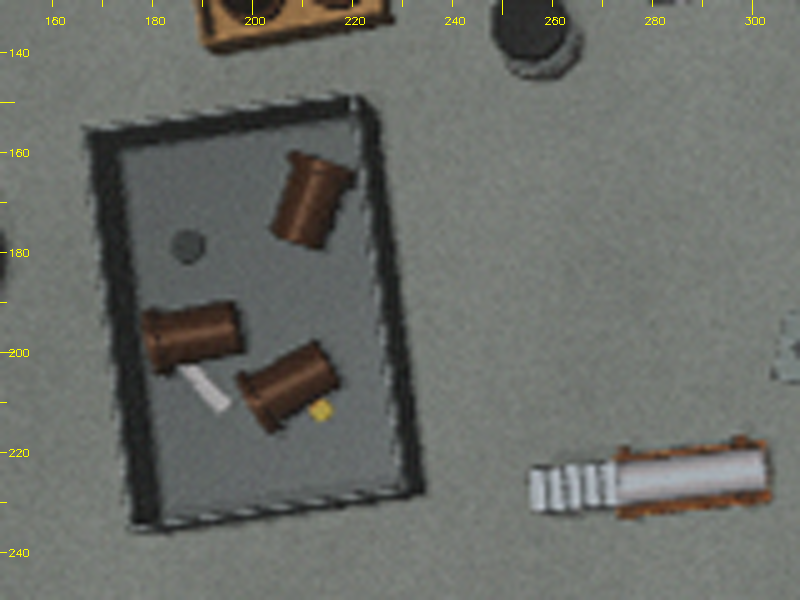

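View pics/s30b.png

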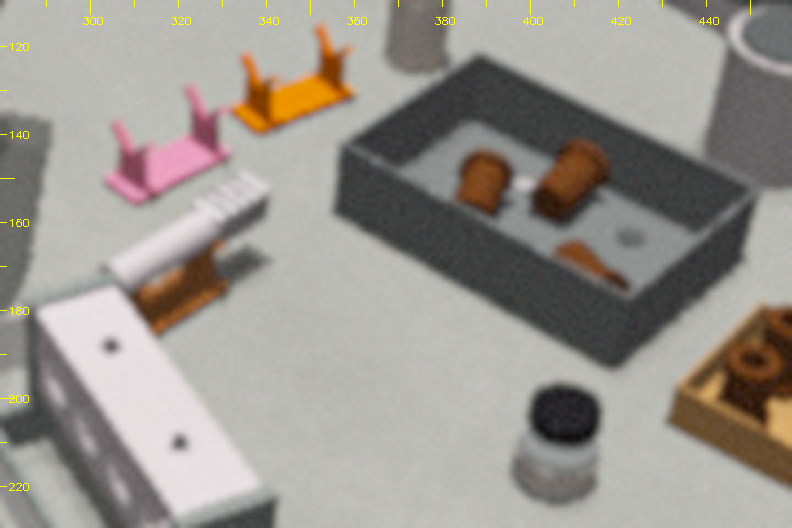

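```bash
python3 -m pendant '[[0,0,0,0,0,0,-1],[0,0,0,0,0,0,-1],[0,0,0,0,0,0,-1],[0,0,0,0,0,0,-1],[0,0,0,0,0,0,-1],[0,0,0,0,0,0,-1],[0,0,0,0,0,0,-1],[0,0,0,0,0,0,-1]]'>/dev/null
python3 - <<'E'
from h import *
t=cam("top"); crop(t,240,120,460,250,3.6,"t31")
E
```

```text
(no output)
```

View pics/t31.png

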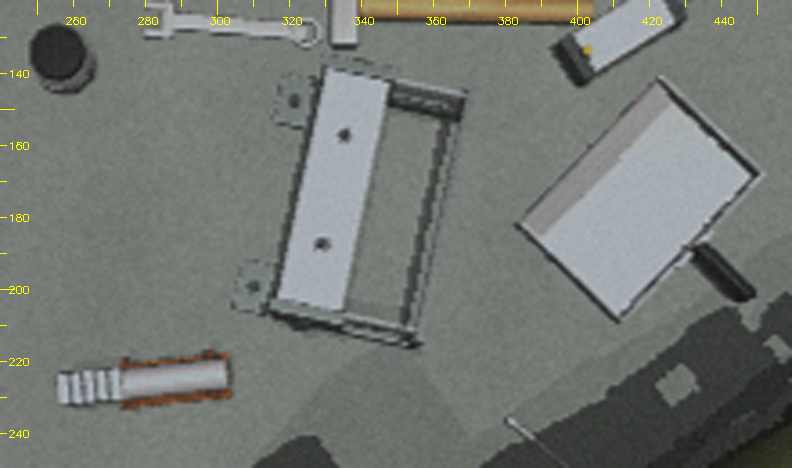

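The drift is in its cradle (u 255–302, v about 225). The empty tray is flat and clear of the stand, and the block is empty. I'll hand in now.

```bash
python3 -c "
from station import hand_in
print(hand_in())"
```

```text
the job is handed in; nothing more can be done
None
```

The job is done and handed in at about 53 s on the robot's clock, against the 192 s limit. No verdict was reported.

- **What I did:** I slid the tray home until it met the back stop and pushed bush0, bush1 and bush2 out with the drift rod; bore3 was empty from the start. Bush1 landed on bush0, so I withdrew the rod and pushed again before it lay in the tray. I then drew the tray out, tipped the bushes into the scrap bin and set the empty tray down flat close to where it started.
- **Last checks:** The pictures show three bushes in the bin, the bores and tray empty, and the rod in the brown cradle at the same pixels as at the start. The tray is clear of the stand, and nothing else in the pictures looks moved. No knock to the rod was seen. None of the checks failed or disagreed.
- **Order:** I laid the rod back in its cradle before drawing the tray out, because the gripper cannot hold both. The task names that step after the tipping.

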